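Fetch the plane from behind the stack-nest bins

TASK

Get the wooden plane out from behind the two parts bins: first clear both bins onto the rubber mat, one on top of the other, the upper one turned half a turn so that it rests on the ledges of the lower one instead of nesting onto its contents. Then lay the plane in its tray, sole down and lengthwise, and after that put each bin back where it stood at the start, facing the same way. Keep the bins upright throughout and leave the mallet and the glue bottle alone.

Things in the scene. Friction and masses are not known exactly. Their poses are not given: they have to be found in the camera images.
- bin_dowels: grey plastic stack-nest parts bin full of light wooden dowel pins (8 x 42 mm). 170 long (x) x 66 wide (y) x 60 mm high, 0.2 to 0.4 kg. Origin: middle of the underside. Gripped across the width by its upright rim band (66 mm outside, 46 to 60 mm up) at mid-length; below it tapers to a 144 x 44 mm base. Starts on the till, front towards the robot, left or right of the other bin, rims 28 mm apart
- bin_dowels_front (a point): middle of the rim line at the front end (-x) of the dowel bin, 85 mm from its middle and 60 mm above its underside. The front end has a dip in the rim and a small pull lip with a white card, reaching 96 mm from the middle; the other end is plain
- bin_plugs: the same bin, but full of dark round plugs (17 mm discs). Ledges on the inside of each bin's long walls (at x = -16 and +48 mm) lie 48 mm above its underside. A bin set in another the same way round nests, down onto the contents; turned half a turn and centred (5 mm to spare each way) it rests on the ledges, its underside 48 mm above the lower one's
- bin_plugs_front (a point): the same point on the plug bin, middle of its front end (-x, with dip, pull lip and white card)
- plane: wooden bench plane: light wooden block 170 long (x) x 54 wide (y) x 44 mm high, upright sides, about 0.45 kg; iron and wedge stick up 14 mm more at x = -46 to -30 mm. Origin: middle of its sole. Gripped across the 54 mm at the middle. Starts lying across the till (its x along the till's y) close behind both bins (gap under 20 mm), about 35 mm before the back board
- till: fixed plywood bench till, 300 deep (x) x 250 mm wide (y), open front (-x, to the robot). Origin: middle of the underside. Floor 12 mm above the bench; side cheeks to 32 mm high at y = +-113 to 125; back board to 66 mm high at x = 138 to 150; a batten 5 mm high and 10 wide on the middle line between the bins (bin middles near x = -50, y = +-47 mm)
- mat: fixed black rubber mat on the bench, left or right of the till, 200 (x) x 100 (y) x 6 mm: room for one bin lengthwise. Origin: middle of the underside; top 6 mm above the bench. The bins go on its middle, along its x, either way round
- plane_tray: fixed shallow dark wooden tray with cork floor for the plane, on the other side of the till from the mat; 212 (x) x 96 mm (y) outside, 196 x 80 mm inside; floor 6 mm, lips 11 mm above the bench. Origin: middle of the underside. The plane goes in the middle along its x, toe either way
- mallet: round wooden carving mallet standing on its head, 92 mm across, 240 mm high, origin under its middle; a bystander, to be left alone
- glue: white glue bottle with a red cap, 60 mm across, 160 mm high, origin under its middle; a bystander, to be left alone
There are look-alikes about, which are no part of the job. What is shaped like the bin_dowels but green or orange is not meant.

How it is judged:
By the outcome, as a careful person would: the job done as asked, in the order asked, and still so for the second after the job is handed in, with the robot touching nothing.
It also fails if it takes over 136 s, if anything falls off the work surface, if the arm or the gripper's body presses on something with over 40 N, if the wrist force passes 120 N, or if a joint passes its speed limit or range.

ROBOT

A 6-joint arm with a two-finger parallel gripper is mounted at the origin on the work surface. World frame = base frame: x ahead of the robot, y to its left, z up, the work surface at z = 0. Lengths are in m, angles in rad, forces in N, time in s.
With the tool pointing down it reaches from about 0.325 to 0.85 m from the base axis. Payload 15.5 kg.
Tool frame: the origin (TCP) lies at the very end of the fingers, on their centre line; the grasp point (between the pads) lies 19 mm behind it; z points along the fingers, y is the direction in which the jaws open and shut (so a half turn about z gives the same grasp; the last joint's range is limited). The gripper opens to 91 mm and grips with 3 to 60 N. Pads are 32 mm wide; open, the fingers measure 118 mm over their backs; the gripper's body (76 mm by 178 mm) begins 60 mm behind the grasp point.
Start: joints at [1.105, 0.494, 1.345, -0, 1.302, -0.096], TCP at [0.226, 0.583, 0.214] pointing down, gripper open.
Joint ranges: [-2.91, 2.91], [-0.82, 2.16], [0.22, 2.67], [-1.22, 4.37], [0.12, 2.79], [-3.08, 3.08]. Speed limits (rad/s): [1.89, 1.89, 2.57, 3.01, 3.01, 3.01].

INTERFACE

Orientations are given as a unit quaternion [w, x, y, z].
In Python, from plant import manip gives the robot as it stands.
- The arm moves only by the tool jog_arm, never from a script. Its argument "increments" is a list of rows, each a list of 3 entries, a list of its own where there are three numbers: the turn, a rotation vector about the tool's x, y, z in units of 10 degrees (1.0 is 10 degrees), then the shift along the tool's x, y, z in units of 60 mm (1.0 is 60 mm), then the finger opening in mm, from 0 to 91.2. In form: [[[wx, wy, wz], [dx, dy, dz], grip], ...]. A call has 1 to 5 rows; each row is the pose to reach, as a shift and turn from the pose commanded when the call began, along the tool's axes at that moment; what a row does not reach only later rows make up. A row lasts 1/8 s, in which the tool goes at most 62.5 mm and 10.7 degrees, less where a joint would pass 70% of its speed; a pose out of reach is approached as far as the arm can. A call with a gripper value outside its range is refused whole. The fingers move at their own pace and stop on an object; "newtons" is the grip in N (left out, the last holds). Time passes only in rows, so rows that repeat a pose let the fingers close. It gives the time, the measured TCP pose, the force and the opening at its end, in the units of the state.
- manip.get_obs(): the state, without advancing time (a new reading comes with each control period).
- manip.read_camera(name): name is "scene" or "top" or "wrist"; returns a dict with "pixels" (384x512x3 uint8, red, green, blue), "vertical_fov" (degrees; the focal length in pixels is half the picture's height over the tangent of half this angle, whatever the lens; pixels are square), "cx", "cy" (the principal point, pixels), "R" (3x3) and "t" (3): a world point X has camera coordinates R X + t; the wrist camera has in their place "hand_eye" (4x4, takes a point from camera to tool coordinates, whose origin is the TCP and whose axes are the flange's). Camera axes: x right, y down, z forward; pixel columns grow to the right and rows downward; lengths in m; the calibration is good to about 2 mm. A picture is of the moment at which its call begins: read the wrist's pose just before it. There is no depth.
- manip.finish_job(): hands the job in, once; it reports no verdict.
The state is a dict: "t": time; "qpos": joint angles; "qd": joint speeds; "effort": joint torques, N m; "ee_pos": TCP position; "tcp_rot": TCP orientation; "force": force on the tool from outside, world axes, zero at the start; "wrist_torque": the same for the moment, N m; "width": opening from 0.0 (shut) to 1.0 (fully open).
Only numpy, scipy, OpenCV 4.12 (cv2) and the standard library are available. Lean on these libraries where they do the work, as an engineer would, in place of code of your own. Each camera call takes 0.05 s, during which the arm holds its last target.

## Working session

There is one attempt and no reset: what is moved stays moved. The work goes in short steps, Python scripts to look and compute and a tool call to move; the robot and the scene stay as the last step left them, time stands still between calls to the robot, and variables do not carry over. Pictures are saved under pics/ and viewed, and the job is handed in when it is done.

Besides the shell and the picture viewer there is one more tool, called after "Request:" by a JSON object that holds its "api" and its "payload", one argument or row to a line. jog_arm: Moves the arm, as the interface text tells. Its arguments: {"type":"object","properties":{"increments":{"type":"array"},"newtons":{"type":"number"}},"required":["increments"]}

```bash
ls; mkdir -p pics; cat > h.py <<'E'
import numpy as np, cv2
from plant import manip
def obs(): return manip.get_obs()
def snap(name,fn):
    o=manip.get_obs(); c=manip.read_camera(name)
    cv2.imwrite('pics/%s.png'%fn,cv2.cvtColor(c['pixels'],cv2.COLOR_RGB2BGR))
    c['obs']={k:np.array(v) for k,v in o.items()}
    np.save('pics/%s.npy'%fn,c,allow_pickle=True)
    return c
def load(fn): return np.load('pics/%s.npy'%fn,allow_pickle=True).item()
def Rq(q):
    from scipy.spatial.transform import Rotation as R
    return R.from_quat([q[1],q[2],q[3],q[0]]).as_matrix()
def cam(c):
    f=192/np.tan(np.radians(c['vertical_fov'])/2)
    if 'hand_eye' in c:
        H=np.array(c['hand_eye']); Rt=Rq(c['obs']['tcp_rot']); p=c['obs']['ee_pos']
        Rwc=Rt@H[:3,:3]; t=Rt@H[:3,3]+p
        R=Rwc.T; return f,c['cx'],c['cy'],R,-R@t
    return f,c['cx'],c['cy'],np.array(c['R']),np.array(c['t'])
def px2w(c,u,v,z):
    f,cx,cy,R,t=cam(c)
    d=R.T@np.array([(u-cx)/f,(v-cy)/f,1]); o=-R.T@t
    return o+d*(z-o[2])/d[2]
def w2px(c,X):
    f,cx,cy,R,t=cam(c); p=R@np.array(X)+t
    return np.array([cx+f*p[0]/p[2],cy+f*p[1]/p[2]])
def crop(fn,u0,v0,u1,v1,s,out):
    im=cv2.imread('pics/%s.png'%fn)[v0:v1,u0:u1]
    cv2.imwrite('pics/%s.png'%out,cv2.resize(im,None,fx=s,fy=s,interpolation=cv2.INTER_CUBIC))
E
python3 - <<'E'
from h import *
for n in['scene','top','wrist']:
    c=snap(n,n+'0'); print(n,{k:v for k,v in c.items() if k not in('pixels','obs')})
print(obs())
E
```

```text
pics
scene {'vertical_fov': 49.13553270771972, 'cx': 259.58931389688007, 'cy': 190.29581269907794, 'R': array([[ 0.45321493,  0.8913003 ,  0.01341643],
       [ 0.64326276, -0.31659744, -0.697122  ],
       [-0.61709744,  0.32457639, -0.71682698]]), 't': array([-0.22855659, -0.23677201,  1.59634127])}
top {'vertical_fov': 53.23810652364714, 'cx': 256.6708743281083, 'cy': 193.1581451086981, 'R': array([[-0.02923582, -0.99923576, -0.02594545],
       [-0.9872805 ,  0.03292472, -0.15554156],
       [ 0.15627694,  0.02106806, -0.98748856]]), 't': array([0.03316044, 0.45622844, 1.25859915])}
wrist {'vertical_fov': 61.59702699179087, 'cx': 254.92239414317433, 'cy': 193.3033751086499, 'hand_eye': array([[ 5.65548226e-04, -9.63747075e-01, -2.66816894e-01,
         7.36651483e-02],
       [ 9.99999609e-01,  7.26566326e-04, -5.04758767e-04,
         6.06346274e-04],
       [ 6.80319956e-04, -2.66816504e-01,  9.63747109e-01,
        -1.70132393e-01],
       [ 0.00000000e+00,  0.00000000e+00,  0.00000000e+00,
         1.00000000e+00]])}
{'t': 0.15, 'qpos': array([ 1.10449573e+00,  4.94025228e-01,  1.34598445e+00,  1.54766343e-06,
        1.30251035e+00, -9.54995016e-02]), 'qd': array([ 0.00139488, -0.00317916, -0.00198427,  0.0015852 , -0.00055318,
        0.00084398]), 'effort': array([ 1.34613932e-03, -8.79204297e+01, -3.82050204e+01,  7.06662191e-02,
        5.01232815e-02,  4.91633614e-07]), 'ee_pos': array([0.22633948, 0.58226031, 0.21348618]), 'tcp_rot': array([-1.29260896e-04,  1.84340416e-01,  9.82862349e-01, -4.45308393e-04]), 'force': array([0.02409662, 0.86560172, 1.19059094]), 'wrist_torque': array([-0.0122982 ,  0.00061778, -0.02270231]), 'width': 0.9992597990784408}
```

```bash
python3 - <<'E'
from h import *
crop('top0',0,0,512,384,1.56,'top0b'); crop('scene0',0,0,512,384,1.56,'scene0b')
E
```

```text
(no output)
```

View pics/top0b.png

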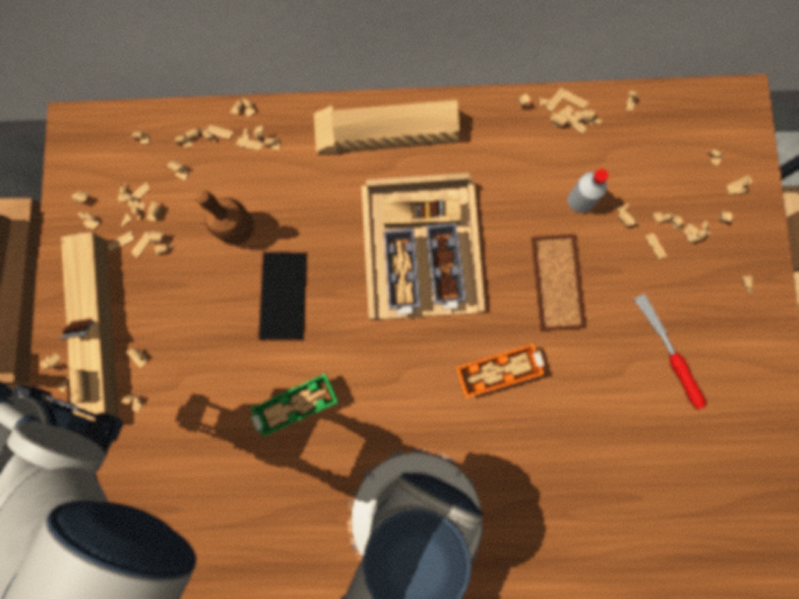

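View pics/scene0b.png

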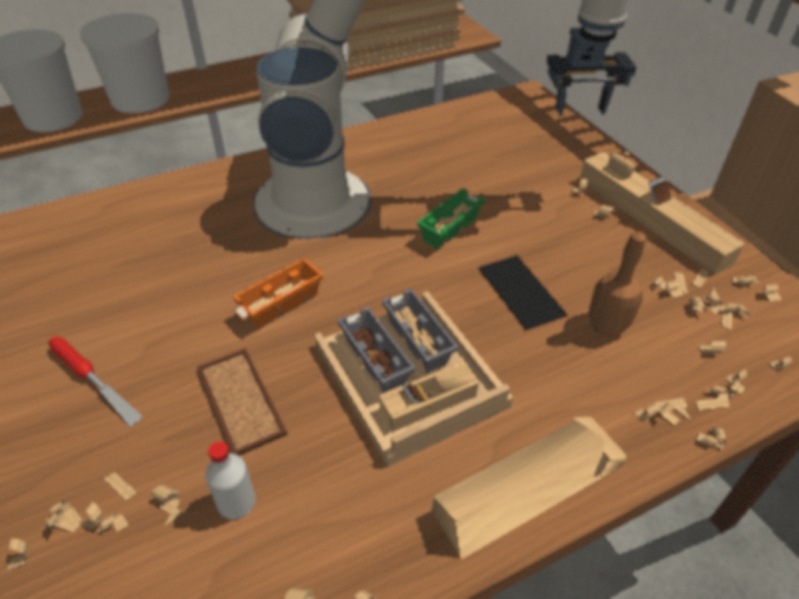

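The top picture shows the till at about (425,245), with the dowel bin on its left at (402,270) and the plug bin on its right at (446,265). The plane lies across behind them at (425,208). The mat is at (284,295), the tray at (558,282), the mallet at (225,215) and the glue at (587,190). The look-alikes are the green bin (295,403), the orange bin (503,370), the long plane (85,320) and the beam (390,125); only the grey bins in the till and the short plane behind them fit the description.

```bash
python3 - <<'E'
from h import *
c=load('top0'); s=1.5606
for n,u,v,z in [('mat',284,295,.006),('matTL',264,252,.006),('matTR',308,254,.006),('matBL',260,338,.006),('matBR',304,339,.006),('tray',558,282,.011),('trTL',532,236,.011),('trTR',577,234,.011),('trBL',542,329,.011),('trBR',585,327,.011),('dow',402,270,.06),('plug',446,265,.06),('plane',425,206,.056),('tillFL',370,318,.032),('tillFR',486,312,.032),('tillBL',363,184,.066),('tillBR',476,176,.066),('mallet',235,240,0),('glue',582,210,0)]:
    print(n,px2w(c,u/s,v/s,z).round(3))
crop('top0',220,100,330,215,5.2,'t1')
E
```

```text
mat [0.485 0.279 0.006]
matTL [0.585 0.325 0.006]
matTR [0.577 0.225 0.006]
matBL [0.39  0.332 0.006]
matBR [0.385 0.235 0.006]
tray [ 0.493 -0.329  0.011]
trTL [ 0.599 -0.278  0.011]
trTR [ 0.6   -0.379  0.011]
trBL [ 0.39  -0.287  0.011]
trBR [ 0.391 -0.38   0.011]
dow [0.521 0.013 0.06 ]
plug [ 0.529 -0.081  0.06 ]
plane [ 0.663 -0.041  0.056]
tillFL [0.424 0.086 0.032]
tillFR [ 0.428 -0.165  0.032]
tillBL [0.715 0.093 0.066]
tillBR [ 0.724 -0.154  0.066]
mallet [0.617 0.393 0.   ]
glue [ 0.658 -0.397  0.   ]
```

View pics/t1.png

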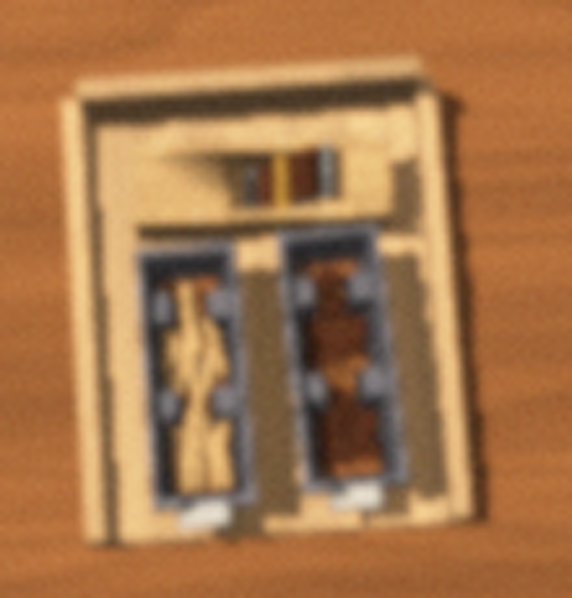

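```bash
cat >> h.py <<'E'
from scipy.spatial.transform import Rotation as Ro
def tool(yaw):  # yaw (deg): azimuth of tool y
    y=np.radians(yaw); Y=np.array([np.cos(y),np.sin(y),0]); Z=np.array([0,0,-1.]); return np.column_stack([np.cross(Y,Z),Y,Z])
def inc(x,y,z,yaw,dirn=0):
    o=obs(); R=Rq(o['tcp_rot']); d=R.T@(np.array([x,y,z])-o['ee_pos'])/.06
    w=Ro.from_matrix(R.T@tool(yaw)).as_rotvec(degrees=True)/10
    if dirn and np.sign(w[2])!=dirn: w=w*(1-36/np.linalg.norm(w))
    az=np.degrees(np.arctan2(R[1,1],R[0,1]))
    print('t',round(o['t'],2),'pos',o['ee_pos'].round(4),'az',round(az,2),'tilt',R[:2,2].round(4),'q',o['qpos'].round(2),'F',np.round(o['force'],1),'w',round(o['width']*91.2,1))
    print('turn',w.round(3),'shift',d.round(3))
E
python3 -c "
from h import *
inc(.45,-.03,.35,90)"
```

```text
t 0.15 pos [0.2263 0.5823 0.2135] az 68.75 tilt [-0.0004 -0.0008] q [ 1.1   0.49  1.35  0.    1.3  -0.1 ] F [0.  0.9 1.2] w 91.1
turn [-5.000e-03 -1.000e-03 -2.125e+00] shift [-7.172 -8.162 -2.268]
```

Request:
{"api": "jog_arm", "payload": {
  "increments": [
    [[0, 0, -1], [-0.7, -0.8, -0.3], 80],
    [[0, 0, -2.12], [-1.4, -1.6, -0.6], 80],
    [[0, 0, -2.12], [-2.1, -2.4, -0.9], 80],
    [[0, 0, -2.12], [-2.8, -3.2, -1.2], 80],
    [[0, 0, -2.12], [-3.5, -4, -1.4], 80]
  ]
}}

```text
t: 0.78
ee_pos: [0.3289, 0.2993, 0.2945]
tcp_rot: [0.0, 0.0, 1.0, 0.0]
force: [0.9, 0.9, -0.1]
width: 0.879
```

```bash
python3 -c "
from h import *
inc(.45,-.03,.35,90)"
```

```text
t 0.78 pos [0.3289 0.2993 0.2945] az 89.98 tilt [0.0006 0.0003] q [ 0.6   0.15  1.64 -0.    1.35 -0.97] F [ 0.9  0.9 -0.1] w 80.2
turn [ 0.001  0.003 -0.002] shift [-2.02  -5.488 -0.925]
```

Request:
{"api": "jog_arm", "payload": {
  "increments": [
    [[0, 0, 0], [-0.4, -1, -0.2], 80],
    [[0, 0, 0], [-0.8, -2, -0.4], 80],
    [[0, 0, 0], [-1.2, -3, -0.6], 80],
    [[0, 0, 0], [-1.6, -4, -0.8], 80],
    [[0, 0, 0], [-2, -5, -0.92], 80]
  ]
}}

```text
t: 1.4
ee_pos: [0.4431, 0.0131, 0.3478]
tcp_rot: [0.0, 0.0, 1.0, 0.0]
force: [1.3, 1.4, 0.2]
width: 0.878
```

```bash
python3 -c "
from h import *
snap('wrist','w1'); inc(.45,-.03,.35,90)
crop('w1',0,0,512,384,1.56,'w1b')"
```

```text
t 1.45 pos [0.4458 0.0069 0.3483] az 89.75 tilt [ 0.0024 -0.003 ] q [-0.12  0.11  1.54 -0.    1.49 -1.68] F [ 3.  -3.8  0.4] w 80.0
turn [-0.017  0.014 -0.025] shift [-0.072 -0.616 -0.026]
```

View pics/w1b.png

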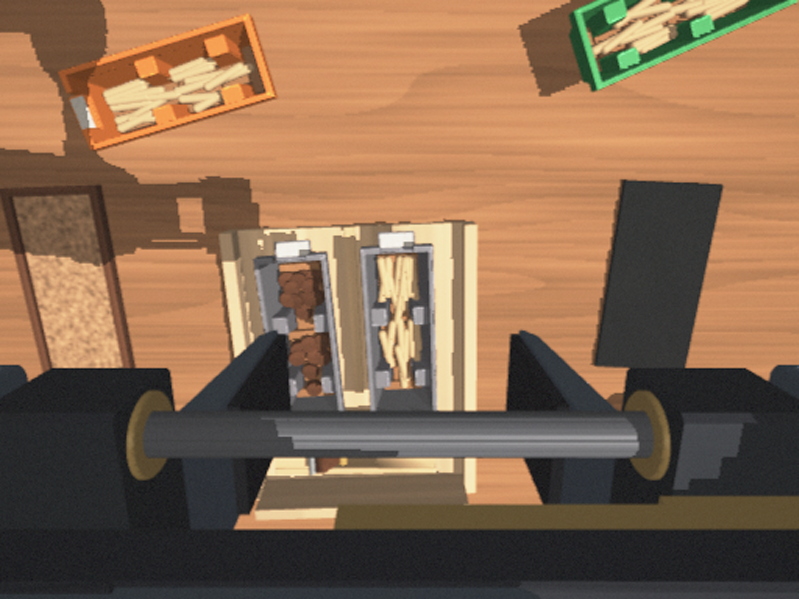

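The wrist picture shows the grey plug bin at (305,330) and the grey dowel bin at (400,330) in the till, with the mat on the right at (658,275) and the tray on the left at (65,280). The gripper hides the rear, so I'll move further forward for a settled view.

Request:
{"api": "jog_arm", "payload": {
  "increments": [
    [[0, 0, 0], [-0.8, -0.3, 0], 80],
    [[0, 0, 0], [-1.6, -0.6, 0], 80],
    [[0, 0, 0], [-2.4, -0.6, 0], 80],
    [[0, 0, 0], [-3.2, -0.6, 0], 80],
    [[0, 0, 0], [-3.2, -0.6, 0], 80]
  ]
}}

```text
t: 2.08
ee_pos: [0.6367, -0.0211, 0.3454]
tcp_rot: [-0.001, 0.0, 1.0, 0.0]
force: [-1.4, 0.8, 0.0]
width: 0.878
```

Request:
{"api": "jog_arm", "payload": {
  "increments": [
    [[0, 0, 0], [0, 0, 0], 80],
    [[0, 0, 0], [0, 0, 0], 80],
    [[0, 0, 0], [0, 0, 0], 80]
  ]
}}

```text
t: 2.45
ee_pos: [0.6341, -0.021, 0.3478]
tcp_rot: [0.0, 0.0, 1.0, -0.0]
force: [0.1, 0.1, 0.3]
width: 0.879
```

```bash
python3 -c "
from h import *
c=snap('wrist','w2'); inc(.64,-.03,.35,90); print(abs(c['obs']['qd']).max())
crop('w2',0,0,512,384,1.56,'w2b')"
```

```text
t 2.5 pos [ 0.6342 -0.021   0.3477] az 89.95 tilt [ 0.0005 -0.0001] q [-0.13  0.42  1.11 -0.    1.61 -1.7 ] F [-0.4 -1.3  0.4] w 80.0
turn [-0.001  0.003 -0.005] shift [-0.097 -0.149 -0.039]
0.005024961660396601
```

View pics/w2b.png

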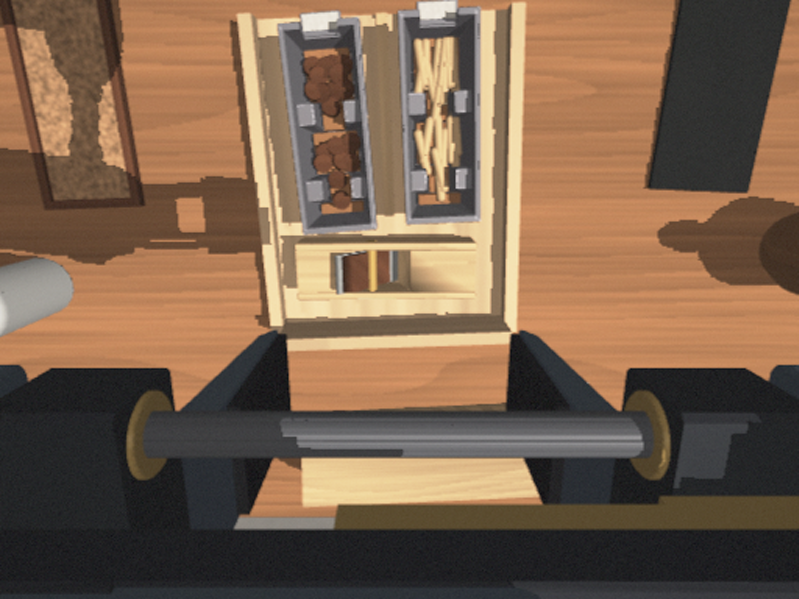

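The settled view shows all the parts: the plug bin at (330,125), the dowel bin at (440,115) and the plane at (388,268) with its iron at (368,270). All the front ends, with their white cards, face the robot. I'll enlarge to measure corners.

```bash
python3 -c "
from h import *
crop('w2',165,0,325,150,5,'w2c')
crop('w2',145,130,345,230,4,'w2d')"
```

```text
(no output)
```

View pics/w2c.png

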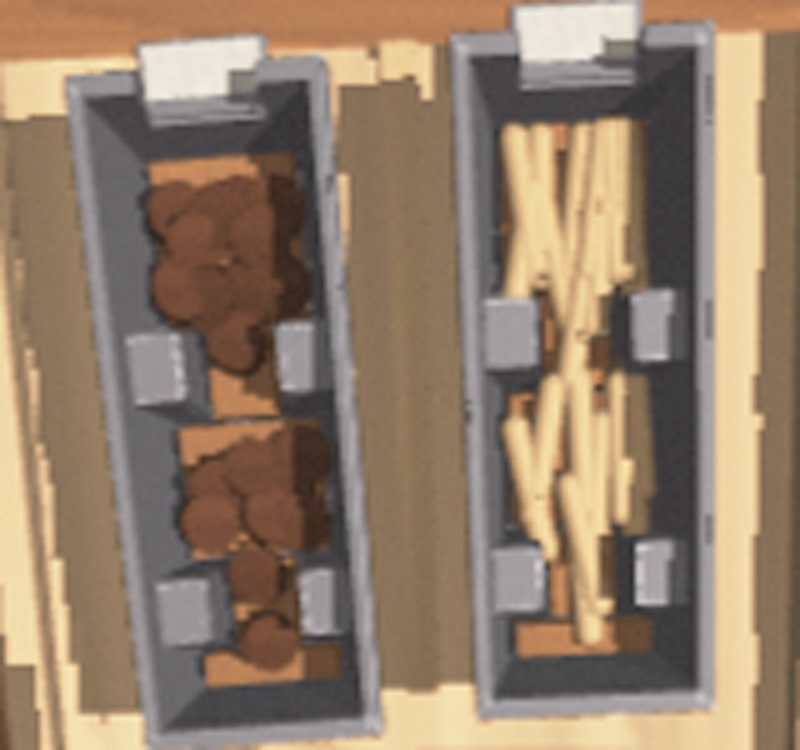

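View pics/w2d.png

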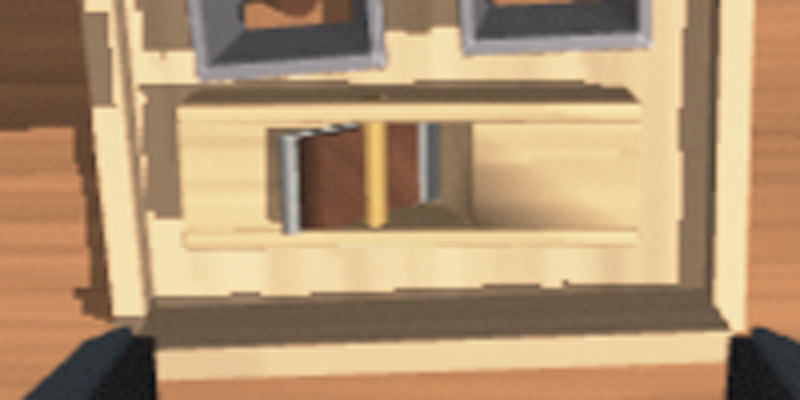

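```bash
cat > m.py <<'E'
from h import *
c=load('w2')
def P(U,V,s,u0,v0,z): return px2w(c,u0+(U+.5)/s-.5,v0+(V+.5)/s-.5,z)
def rep(n,C):
    C=np.array(C); TL,TR,BL,BR=C
    m=C.mean(0); a=(BL+BR-TL-TR)/2; b=(TR+BR-TL-BL)/2
    print(n,'mid',m.round(4),'len',np.linalg.norm(a).round(4),'wid',np.linalg.norm(b).round(4),'ang a',np.degrees(np.arctan2(a[1],a[0])).round(2),'ang b-90',(np.degrees(np.arctan2(b[1],b[0]))-90).round(2))
if __name__=='__main__':
    rep('dow',[P(U,V,5,165,0,.072) for U,V in[(453,37),(714,24),(481,717),(712,708)]])
    rep('plug',[P(U,V,5,165,0,.072) for U,V in[(68,80),(324,58),(152,748),(381,733)]])
    rep('plane',[P(U,V,4,145,130,.056) for U,V in[(180,104),(640,101),(184,247),(638,243)]])
E
python3 m.py; python3 -c "
from h import *
crop('w2',0,0,160,150,5,'w2e');crop('w2',400,0,512,150,5,'w2f')"
```

```text
dow mid [0.5271 0.0149 0.072 ] len 0.1678 wid 0.064 ang a 2.46 ang b-90 2.37
plug mid [ 0.5352 -0.0788  0.072 ] len 0.1673 wid 0.0638 ang a 4.25 ang b-90 4.05
plane mid [ 0.6581 -0.0327  0.056 ] len 0.0532 wid 0.1671 ang a 0.0 ang b-90 0.45
```

View pics/w2f.png

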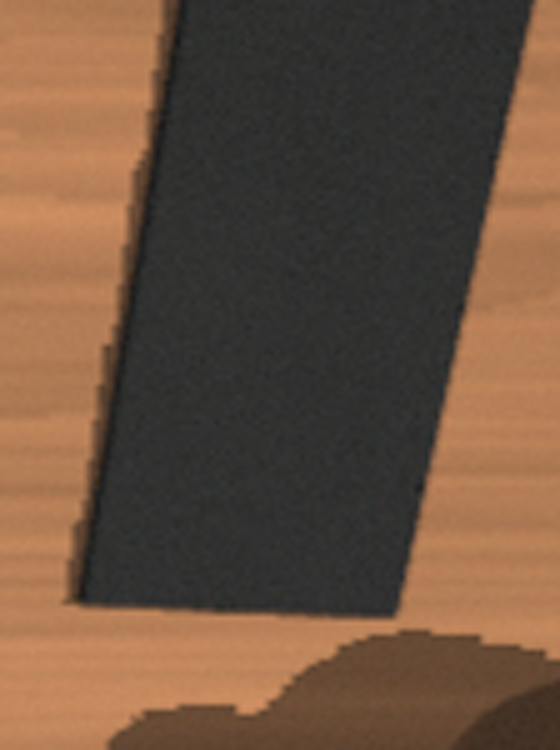

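```bash
python3 - <<'E'
from m import *
A=P(82,602,5,400,0,.006);B=P(397,616,5,400,0,.006);C=P(182,0,5,400,0,.006);D=P(535,0,5,400,0,.006)
print(A,B,C,D,'w',np.linalg.norm(A-B))
d1=(A-C);d2=(B-D);print([np.degrees(np.arctan2(d[1],d[0])) for d in(d1,d2)],np.degrees(np.arctan2(*(B-A)[1::-1]))-90)
d=d1/np.linalg.norm(d1)+d2/np.linalg.norm(d2);d/=np.linalg.norm(d)
print('mat mid',(A+B)/2-.1*d)
c1=load('w1'); s=1.5606
C=[px2w(c1,u/s,v/s,.006) for u,v in[(623,180),(722,185),(594,366),(688,369)]]
rep('matw1',C); c=load('top0'); 
rep('mattop',[px2w(c,u/s,v/s,.006) for u,v in[(260,338),(304,339),(264,252),(308,254)]][::1])
E
```

```text
[0.58437234 0.22830101 0.006     ] [0.58863687 0.32668922 0.006     ] [0.41834996 0.23441565 0.006     ] [0.41840313 0.33407538 0.006     ] w 0.09848058817290885
[np.float64(-2.1092624970863634), np.float64(-2.4844119101564344)] -2.4818739903148384
mat mid [0.48658495 0.28150278 0.006     ]
matw1 mid [0.4876 0.2821 0.006 ] len 0.1975 wid 0.1012 ang a -1.67 ang b-90 -2.38
mattop mid [0.4844 0.2792 0.006 ] len 0.1935 wid 0.0989 ang a -2.58 ang b-90 -183.91
```

View pics/w2e.png

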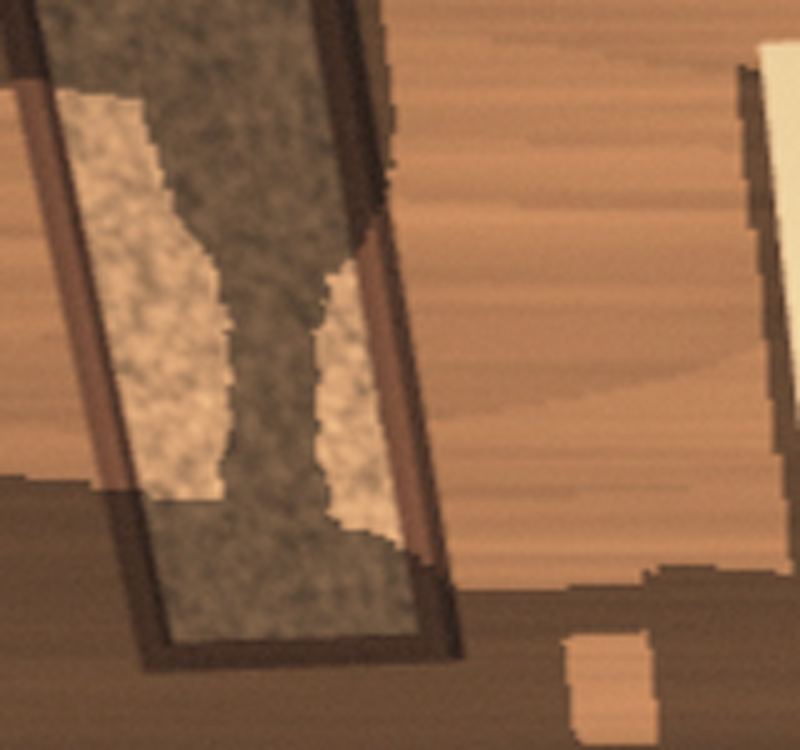

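```bash
python3 -c "
from h import *
inc(.527,.0149,.16,92.4);inc(.527,.0149,.048,92.4)"
```

```text
t 2.5 pos [ 0.6342 -0.021   0.3477] az 89.95 tilt [ 0.0005 -0.0001] q [-0.13  0.42  1.11 -0.    1.61 -1.7 ] F [-0.4 -1.3  0.4] w 80.0
turn [-0.001  0.003 -0.245] shift [1.789 0.598 3.127]
t 2.5 pos [ 0.6342 -0.021   0.3477] az 89.95 tilt [ 0.0005 -0.0001] q [-0.13  0.42  1.11 -0.    1.61 -1.7 ] F [-0.4 -1.3  0.4] w 80.0
turn [-0.001  0.003 -0.245] shift [1.79  0.598 4.994]
```

Request:
{"api": "jog_arm", "payload": {
  "increments": [
    [[0, 0, -0.25], [0.5, 0.2, 0.8], 80],
    [[0, 0, -0.25], [1, 0.4, 1.6], 80],
    [[0, 0, -0.25], [1.5, 0.6, 2.4], 80],
    [[0, 0, -0.25], [1.79, 0.6, 3.1], 80],
    [[0, 0, -0.25], [1.79, 0.6, 3.1], 80]
  ]
}}

```text
t: 3.12
ee_pos: [0.5247, 0.0153, 0.1597]
tcp_rot: [-0.003, -0.021, 1.0, 0.0]
force: [-0.6, 0.4, 0.7]
width: 0.876
```

Request:
{"api": "jog_arm", "payload": {
  "increments": [
    [[0, 0, 0], [0, 0, 0], 80],
    [[0, 0, 0], [0, 0, 0], 80]
  ]
}}

```text
t: 3.38
ee_pos: [0.5292, 0.0148, 0.1629]
tcp_rot: [0.002, -0.021, 1.0, -0.0]
force: [-1.6, -0.0, -1.6]
width: 0.879
```

```bash
python3 -c "
from h import *
snap('wrist','w3');inc(.527,.0149,.047,92.4)
crop('w3',0,0,512,384,1.56,'w3b')"
```

```text
t 3.42 pos [0.5289 0.0148 0.1626] az 92.44 tilt [ 0.0029 -0.0002] q [-0.08  0.42  1.65  0.    1.07 -1.7 ] F [-0.6 -0.4 -0.7] w 79.9
turn [-0.002  0.016  0.004] shift [0.037 0.003 1.927]
```

View pics/w3b.png

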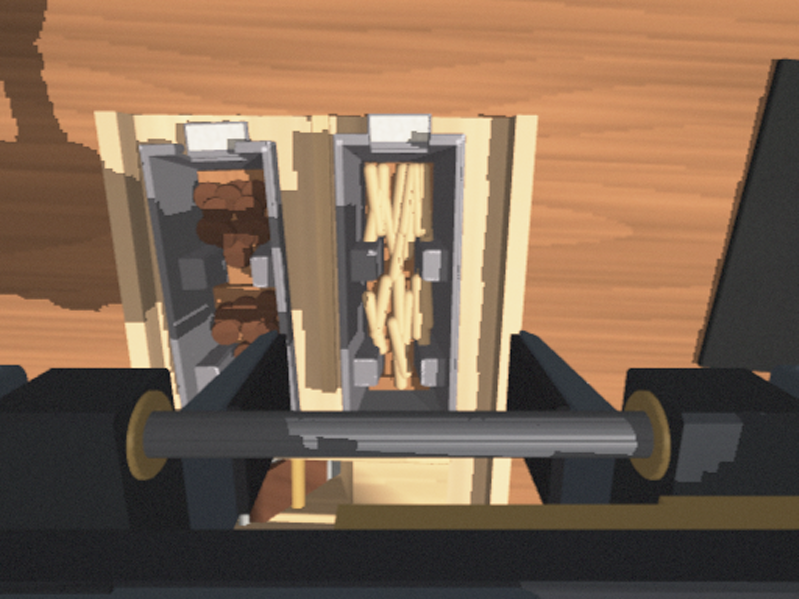

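The view shows the dowel bin centred between the fingers: rims at 337 and 465, finger tips at about 285 and 515. I'll descend.

Request:
{"api": "jog_arm", "payload": {
  "increments": [
    [[0, 0, 0], [0, 0, 0.6], 80],
    [[0, 0, 0], [0.03, 0, 1.2], 80],
    [[0, 0, 0], [0.03, 0, 1.7], 80],
    [[0, 0, 0], [0.03, 0, 1.93], 80],
    [[0, 0, 0], [0.03, 0, 1.93], 80]
  ]
}}

```text
t: 4.05
ee_pos: [0.5258, 0.0149, 0.0454]
tcp_rot: [-0.0, -0.021, 1.0, 0.0]
force: [0.2, -0.5, -0.3]
width: 0.874
```

Request:
{"api": "jog_arm", "payload": {
  "increments": [
    [[0, 0, 0], [0, 0, 0], 80],
    [[0, 0, 0], [0, 0, 0], 80]
  ]
}}

```text
t: 4.3
ee_pos: [0.5262, 0.0149, 0.0464]
tcp_rot: [0.001, -0.021, 1.0, -0.0]
force: [0.2, 0.6, 0.3]
width: 0.876
```

```bash
python3 -c "
from h import *
inc(.527,.0149,.047,92.4)"
```

```text
t 4.3 pos [0.5262 0.0149 0.0464] az 92.46 tilt [ 0.0017 -0.0002] q [-0.09  0.59  1.76 -0.    0.79 -1.7 ] F [0.2 0.6 0.3] w 79.9
turn [-0.001  0.01   0.006] shift [-0.013 -0.001 -0.01 ]
```

Now I'll grip.

Request:
{"api": "jog_arm", "payload": {
  "increments": [
    [[0, 0, 0], [0, 0, 0], 60],
    [[0, 0, 0], [0, 0, 0], 60],
    [[0, 0, 0], [0, 0, 0], 60],
    [[0, 0, 0], [0, 0, 0], 60]
  ],
  "newtons": 35
}}

```text
t: 4.8
ee_pos: [0.5257, 0.015, 0.0457]
tcp_rot: [0.0, -0.021, 1.0, -0.0]
force: [-1.1, 1.0, 6.8]
width: 0.722
```

```bash
python3 -c "
from h import *
inc(.527,.0149,.16,92.4)"
```

```text
t 4.8 pos [0.5257 0.015  0.0457] az 92.46 tilt [ 0.0006 -0.    ] q [-0.09  0.59  1.76  0.    0.79 -1.7 ] F [-1.1  1.   6.8] w 65.9
turn [-0.     0.003  0.006] shift [-0.023 -0.003 -1.904]
```

Request:
{"api": "jog_arm", "payload": {
  "increments": [
    [[0, 0, 0], [0, 0, -0.4], 60],
    [[0, 0, 0], [0, 0, -0.9], 60],
    [[0, 0, 0], [0, 0, -1.5], 60],
    [[0, 0, 0], [0, 0, -2], 60],
    [[0, 0, 0], [0, 0, -2], 60]
  ]
}}

```text
t: 5.42
ee_pos: [0.5265, 0.0149, 0.1671]
tcp_rot: [0.002, -0.021, 1.0, -0.0]
force: [0.9, 0.1, -2.9]
width: 0.723
```

```bash
python3 -c "
from h import *
inc(.4855,.2815,.165,87.7)"
```

```text
t 5.42 pos [0.5265 0.0149 0.1671] az 92.45 tilt [ 0.0036 -0.0003] q [-0.09  0.41  1.65  0.    1.08 -1.7 ] F [ 0.9  0.1 -2.9] w 66.0
turn [-0.002  0.02   0.475] shift [0.493 4.469 0.031]
```

Request:
{"api": "jog_arm", "payload": {
  "increments": [
    [[0, 0, 0.1], [0.1, 0.7, 0], 60],
    [[0, 0, 0.2], [0.2, 1.5, 0], 60],
    [[0, 0, 0.3], [0.3, 2.4, 0], 60],
    [[0, 0, 0.4], [0.4, 3.3, 0], 60],
    [[0, 0, 0.47], [0.49, 4, 0], 60]
  ]
}}

```text
t: 6.05
ee_pos: [0.4846, 0.2553, 0.164]
tcp_rot: [-0.001, 0.019, 1.0, -0.0]
force: [0.7, 0.4, -2.2]
width: 0.72
```

Request:
{"api": "jog_arm", "payload": {
  "increments": [
    [[0, 0, 0], [0, 0.4, 0], 60],
    [[0, 0, 0], [0, 0.46, 0], 60],
    [[0, 0, 0], [0, 0.46, 0], 60],
    [[0, 0, 0], [0, 0.46, 0], 60]
  ]
}}

```text
t: 6.55
ee_pos: [0.4869, 0.28, 0.165]
tcp_rot: [-0.0, 0.02, 1.0, -0.0]
force: [-0.4, -0.4, -2.0]
width: 0.72
```

```bash
python3 -c "
from h import *
snap('wrist','w4');inc(.4855,.2815,.041,87.7)
crop('w4',0,0,512,384,1.56,'w4b')"
```

```text
t 6.6 pos [0.487  0.2801 0.1652] az 87.7 tilt [-0.0004 -0.0003] q [ 0.42  0.46  1.56 -0.    1.12 -1.11] F [ 0.5 -0.5 -2.1] w 66.0
turn [-0.002 -0.002 -0.   ] shift [0.025 0.022 2.07 ]
```

View pics/w4b.png

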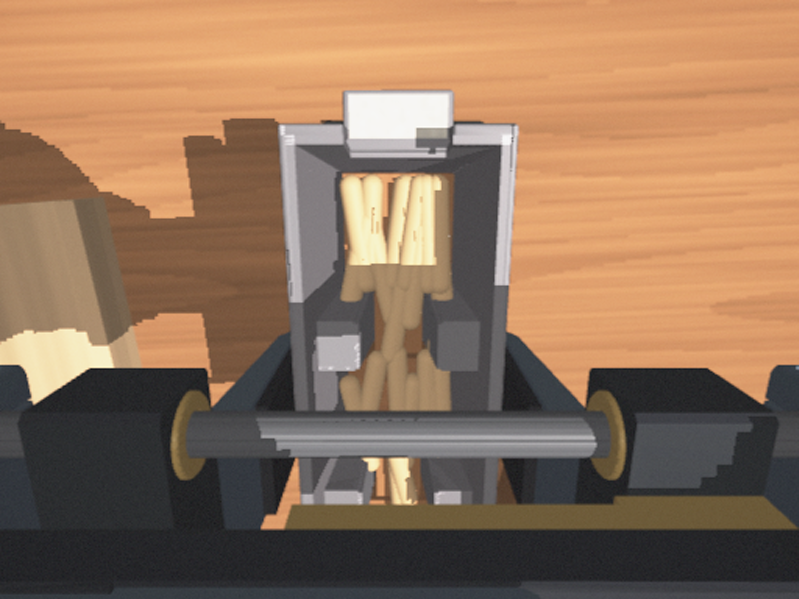

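The bin is held level and square, with its rim corners at (282,127) and (515,127). I'll lower it onto the mat.

Request:
{"api": "jog_arm", "payload": {
  "increments": [
    [[0, 0, 0], [0.02, 0.02, 0.6], 60],
    [[0, 0, 0], [0.02, 0.02, 1.2], 60],
    [[0, 0, 0], [0.02, 0.02, 1.6], 60],
    [[0, 0, 0], [0.02, 0.02, 1.85], 60],
    [[0, 0, 0], [0.02, 0.02, 1.98], 60]
  ]
}}

```text
t: 7.22
ee_pos: [0.4859, 0.282, 0.0462]
tcp_rot: [-0.0, 0.02, 1.0, -0.0]
force: [-0.1, -0.4, -1.7]
width: 0.722
```

Request:
{"api": "jog_arm", "payload": {
  "increments": [
    [[0, 0, 0], [0, 0, 0.06], 60],
    [[0, 0, 0], [0, 0, 0.1], 60],
    [[0, 0, 0], [0, 0, 0.1], 60]
  ]
}}

```text
t: 7.6
ee_pos: [0.486, 0.2824, 0.0409]
tcp_rot: [0.0, 0.02, 1.0, 0.0]
force: [-0.3, -0.2, -2.2]
width: 0.721
```

```bash
python3 -c "
from h import *
inc(.4855,.2815,.040,87.7)"
```

```text
t 7.6 pos [0.486  0.2824 0.0409] az 87.76 tilt [0.0005 0.0002] q [ 0.42  0.63  1.67 -0.    0.84 -1.11] F [-0.3 -0.2 -2.2] w 65.7
turn [0.002 0.003 0.006] shift [ 0.008 -0.016  0.015]
```

Request:
{"api": "jog_arm", "payload": {
  "increments": [
    [[0, 0, 0], [0, -0.01, 0.02], 60],
    [[0, 0, 0], [0, -0.01, 0.03], 60],
    [[0, 0, 0], [0, -0.01, 0.03], 60]
  ]
}}

```text
t: 7.98
ee_pos: [0.486, 0.2819, 0.0397]
tcp_rot: [0.0, 0.02, 1.0, 0.0]
force: [-2.2, -0.5, 14.2]
width: 0.718
```

Request:
{"api": "jog_arm", "payload": {
  "increments": [
    [[0, 0, 0], [0, 0, -0.02], 80],
    [[0, 0, 0], [0, 0, -0.02], 80],
    [[0, 0, 0], [0, 0, -0.02], 80]
  ]
}}

```text
t: 8.35
ee_pos: [0.4858, 0.2817, 0.04]
tcp_rot: [0.0, 0.02, 1.0, 0.0]
force: [1.2, 0.1, 0.1]
width: 0.881
```

Request:
{"api": "jog_arm", "payload": {
  "increments": [
    [[0, 0, 0], [0, 0, -0.4], 80],
    [[0, 0, 0], [0, 0, -1.2], 80],
    [[0, 0, 0], [0, 0, -2], 80],
    [[0, 0, 0], [0, 0, -2.8], 80],
    [[0, 0, 0], [0, 0, -2.8], 80]
  ]
}}

```text
t: 8.98
ee_pos: [0.4875, 0.2825, 0.2115]
tcp_rot: [0.003, 0.02, 1.0, 0.001]
force: [0.5, 0.3, 0.3]
width: 0.875
```

```bash
python3 -c "
from h import *
snap('wrist','w5');inc(.534,-.0788,.17,94.1)
crop('w5',0,0,512,384,1.56,'w5b')"
```

```text
t 9.03 pos [0.4864 0.282  0.2093] az 87.75 tilt [0.0027 0.0012] q [ 0.42  0.41  1.51  0.    1.22 -1.11] F [-1.  -0.1 -0.3] w 79.8
turn [ 0.007  0.016 -0.635] shift [-1.026 -5.979  0.649]
```

View pics/w5b.png

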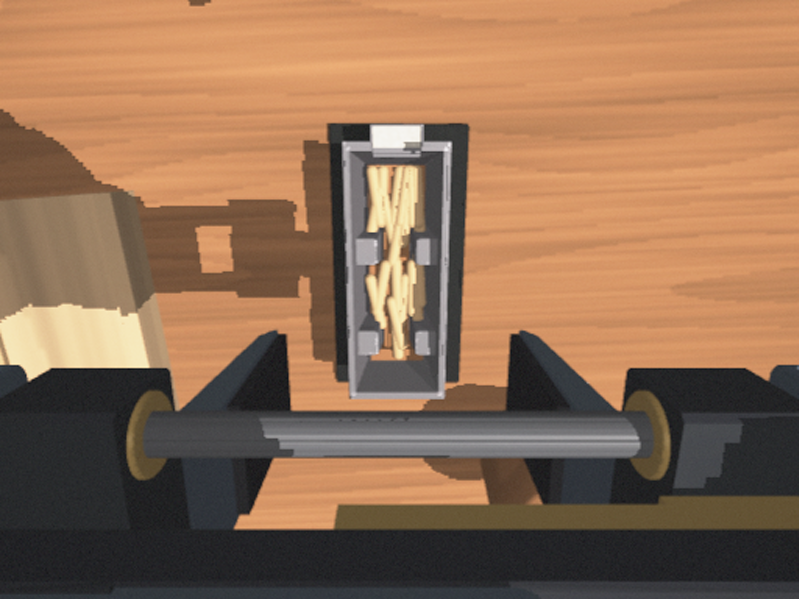

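The dowel bin stands on the mat with its rim corners at about (343,143), (453,141), (350,398) and (445,396). I'll check its pose against the mat while moving on.

```bash
python3 - <<'E'
from h import *
import m
c=load('w5'); s=1.5606
m.rep('dow',[px2w(c,(u+.5)/s-.5,(v+.5)/s-.5,.066) for u,v in[(342,142),(454,140),(349,399),(446,397)]])
m.rep('mat',[px2w(c,(u+.5)/s-.5,(v+.5)/s-.5,.006) for u,v in[(327,124),(469,124),(335,381),(459,381)]])
E
```

```text
dow mid [0.4865 0.2826 0.066 ] len 0.1687 wid 0.0669 ang a -2.33 ang b-90 -1.1
mat mid [0.4872 0.2824 0.006 ] len 0.1971 wid 0.1004 ang a -2.45 ang b-90 -2.23
```

Request:
{"api": "jog_arm", "payload": {
  "increments": [
    [[0, 0, -0.1], [-0.2, -0.8, 0], 80],
    [[0, 0, -0.3], [-0.4, -1.8, 0], 80],
    [[0, 0, -0.4], [-0.6, -2.8, 0], 80],
    [[0, 0, -0.5], [-0.8, -3.8, 0], 80],
    [[0, 0, -0.63], [-1, -4.8, 0.1], 80]
  ]
}}

```text
t: 9.65
ee_pos: [0.534, -0.0103, 0.2008]
tcp_rot: [-0.001, -0.036, 0.999, 0.0]
force: [1.1, 0.7, 0.5]
width: 0.877
```

Request:
{"api": "jog_arm", "payload": {
  "increments": [
    [[0, 0, 0], [0, -0.7, 0.3], 80],
    [[0, 0, 0], [0, -1.1, 0.5], 80],
    [[0, 0, 0], [0, -1.15, 0.5], 80],
    [[0, 0, 0], [0, -1.15, 0.5], 80]
  ]
}}

```text
t: 10.15
ee_pos: [0.539, -0.0767, 0.1715]
tcp_rot: [-0.001, -0.035, 0.999, 0.0]
force: [-0.0, -0.2, 0.8]
width: 0.88
```

```bash
python3 -c "
from h import *
snap('wrist','w6');inc(.534,-.0788,.046,94.1)
crop('w6',0,0,512,384,1.56,'w6b')"
```

```text
t 10.2 pos [ 0.5392 -0.0764  0.1719] az 94.09 tilt [-0.0004  0.0003] q [-0.25  0.43  1.6   0.    1.12 -1.89] F [-0.2  0.6 -0.5] w 80.0
turn [ 0.002 -0.002 -0.001] shift [ 0.088 -0.034  2.098]
```

View pics/w6b.png

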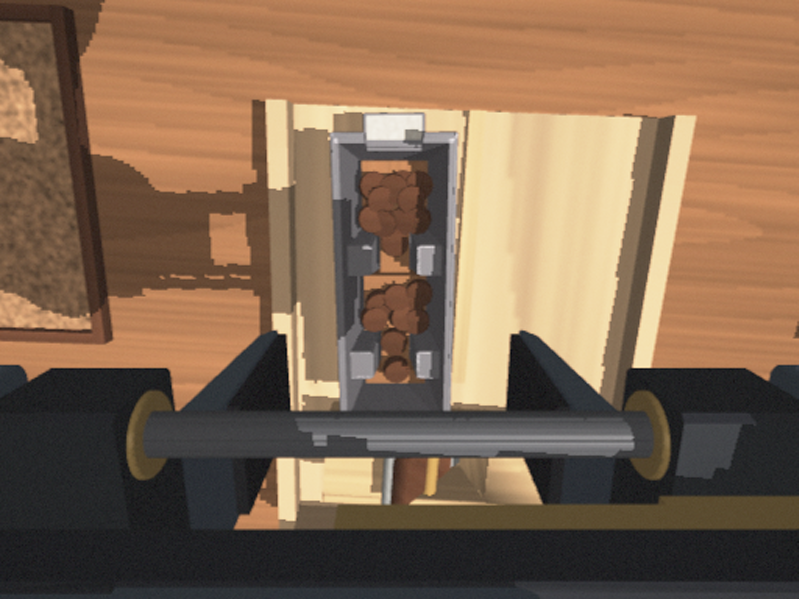

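The dowel bin is centred on the mat. The plug bin at (395,250) is centred between the fingers and parallel to them. I'll descend.

Request:
{"api": "jog_arm", "payload": {
  "increments": [
    [[0, 0, 0], [0.08, -0.03, 0.6], 80],
    [[0, 0, 0], [0.08, -0.03, 1.2], 80],
    [[0, 0, 0], [0.08, -0.03, 1.7], 80],
    [[0, 0, 0], [0.08, -0.03, 2.1], 80],
    [[0, 0, 0], [0.08, -0.03, 2.1], 80]
  ]
}}

```text
t: 10.82
ee_pos: [0.5339, -0.0782, 0.0451]
tcp_rot: [-0.001, -0.036, 0.999, 0.0]
force: [-0.2, -0.1, 1.2]
width: 0.879
```

Request:
{"api": "jog_arm", "payload": {
  "increments": [
    [[0, 0, 0], [0, 0, 0], 80],
    [[0, 0, 0], [0, 0, 0], 80]
  ]
}}

```text
t: 11.08
ee_pos: [0.5353, -0.0793, 0.0471]
tcp_rot: [0.001, -0.036, 0.999, -0.0]
force: [0.5, 0.2, 0.6]
width: 0.88
```

Request:
{"api": "jog_arm", "payload": {
  "increments": [
    [[0, 0, 0], [0, 0, 0], 60],
    [[0, 0, 0], [0, 0, 0], 60],
    [[0, 0, 0], [0, 0, 0], 60],
    [[0, 0, 0], [0, 0, 0], 60]
  ],
  "newtons": 35
}}

```text
t: 11.58
ee_pos: [0.5349, -0.0794, 0.0464]
tcp_rot: [0.0, -0.035, 0.999, -0.0]
force: [-0.7, 1.3, 7.2]
width: 0.72
```

```bash
python3 -c "
from h import *
inc(.527,.0149,.16,92.4)"
```

```text
t 11.57 pos [ 0.5349 -0.0794  0.0464] az 94.05 tilt [ 0.0006 -0.0001] q [-0.26  0.6   1.72  0.    0.82 -1.9 ] F [-0.7  1.3  7.2] w 65.7
turn [-0.001  0.003  0.165] shift [ 0.019  1.576 -1.893]
```

Request:
{"api": "jog_arm", "payload": {
  "increments": [
    [[0, 0, 0], [0, 0, -0.4], 60],
    [[0, 0, 0], [0, 0, -0.9], 60],
    [[0, 0, 0], [0, 0, -1.6], 60],
    [[0, 0, 0], [0, 0, -2.4], 60],
    [[0, 0, 1], [0, 0, -2.9], 60]
  ]
}}

```text
t: 12.2
ee_pos: [0.5348, -0.0795, 0.2221]
tcp_rot: [0.001, 0.053, 0.999, -0.0]
force: [0.7, 0.5, -4.0]
width: 0.722
```

Request:
{"api": "jog_arm", "payload": {
  "increments": [
    [[0, 0, 1], [0, 0.4, 0], 60],
    [[0, 0, 2], [0, 1, 0], 60],
    [[0, 0, 3], [0, 1.6, 0], 60],
    [[0, 0, 4], [0, 1.6, 0], 60],
    [[0, 0, 5], [0, 1.6, 0], 60]
  ]
}}

```text
t: 12.82
ee_pos: [0.5442, 0.0166, 0.2197]
tcp_rot: [-0.0, 0.471, 0.882, -0.0]
force: [-0.1, -0.0, -3.6]
width: 0.725
```

Request:
{"api": "jog_arm", "payload": {
  "increments": [
    [[0, 0, 1], [0, 0, 0], 60],
    [[0, 0, 2], [0, 0, 0], 60],
    [[0, 0, 3], [0, 0, 0], 60],
    [[0, 0, 4], [0, 0, 0], 60],
    [[0, 0, 5], [0, 0, 0], 60]
  ]
}}

```text
t: 13.45
ee_pos: [0.5441, 0.0161, 0.2197]
tcp_rot: [-0.0, 0.8, 0.6, -0.0]
force: [0.0, 0.3, -3.5]
width: 0.719
```

```bash
python3 -c "
from h import *
inc(.52,.03,.22,-92.2,1)"
```

```text
t 13.45 pos [0.5441 0.0161 0.2197] az -16.28 tilt [-0.0009  0.0001] q [-0.08  0.37  1.54 -0.    1.23  0.2 ] F [ 0.   0.3 -3.5] w 65.5
turn [-4.000e-03  5.000e-03  7.592e+00] shift [ 0.11  -0.451 -0.005]
```

Request:
{"api": "jog_arm", "payload": {
  "increments": [
    [[0, 0, 1], [0, 0, 0], 60],
    [[0, 0, 2], [0, 0, 0], 60],
    [[0, 0, 3], [0, 0, 0], 60],
    [[0, 0, 4], [0, 0, 0], 60],
    [[0, 0, 5], [0, 0, 0], 60]
  ]
}}

```text
t: 14.08
ee_pos: [0.5442, 0.0161, 0.2197]
tcp_rot: [-0.0, 0.979, 0.206, -0.0]
force: [0.5, -0.5, -3.6]
width: 0.72
```

Request:
{"api": "jog_arm", "payload": {
  "increments": [
    [[0, 0, 1], [0, 0, 0], 60],
    [[0, 0, 2], [0, 0, 0], 60],
    [[0, 0, 2.6], [0, 0, 0], 60],
    [[0, 0, 2.6], [0, 0, 0], 60]
  ]
}}

```text
t: 14.58
ee_pos: [0.5442, 0.0161, 0.2198]
tcp_rot: [-0.0, 1.0, -0.017, -0.0]
force: [-0.9, 0.6, -3.3]
width: 0.72
```

```bash
python3 -c "
from h import *
inc(.4865,.2822,.19,-92.24,1)"
```

```text
t 14.57 pos [0.5442 0.0161 0.2198] az -91.92 tilt [-0.0007  0.    ] q [-0.08  0.37  1.54 -0.    1.23  1.52] F [-0.9  0.6 -3.3] w 65.6
turn [-0.     0.004  0.032] shift [-1.11  -4.401  0.497]
```

Request:
{"api": "jog_arm", "payload": {
  "increments": [
    [[0, 0, 0], [-0.2, -0.7, 0], 60],
    [[0, 0, 0.03], [-0.4, -1.5, 0], 60],
    [[0, 0, 0.03], [-0.6, -2.4, 0], 60],
    [[0, 0, 0.03], [-0.8, -3.3, 0.2], 60],
    [[0, 0, 0.03], [-1.1, -4.1, 0.3], 60]
  ]
}}

```text
t: 15.2
ee_pos: [0.4863, 0.2659, 0.2015]
tcp_rot: [0.0, 1.0, -0.018, -0.0]
force: [-0.0, -0.0, -4.0]
width: 0.722
```

Request:
{"api": "jog_arm", "payload": {
  "increments": [
    [[0, 0, 0], [0, -0.25, 0.1], 60],
    [[0, 0, 0], [0, -0.25, 0.2], 60],
    [[0, 0, 0], [0, -0.25, 0.2], 60],
    [[0, 0, 0], [0, -0.25, 0.2], 60]
  ]
}}

```text
t: 15.7
ee_pos: [0.488, 0.2782, 0.1902]
tcp_rot: [0.0, 1.0, -0.02, 0.0]
force: [0.2, 0.4, -3.5]
width: 0.725
```

```bash
python3 -c "
from h import *
snap('scene','s1');snap('wrist','w7')
inc(.487,.2819,.0895,-92.24,1)
crop('w7',0,0,512,384,1.56,'w7b')
crop('s1',220,100,420,250,4,'s1b')"
```

```text
t 15.8 pos [0.488  0.2785 0.1903] az -92.3 tilt [0.0004 0.0001] q [ 0.41  0.43  1.53 -0.    1.18  2.02] F [-0.9 -0.1 -3.9] w 65.9
turn [ 3.76  12.898 33.392] shift [-0.019 -0.056  1.68 ]
```

View pics/w7b.png

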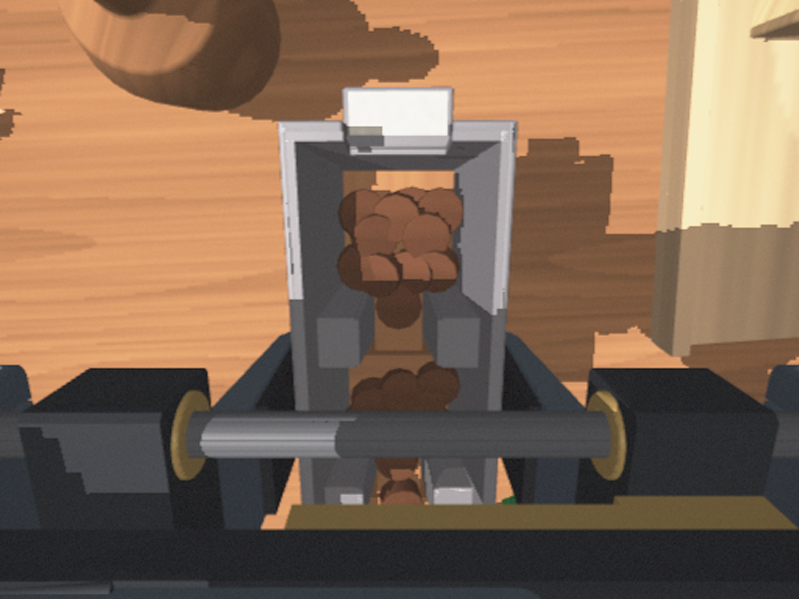

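View pics/s1b.png

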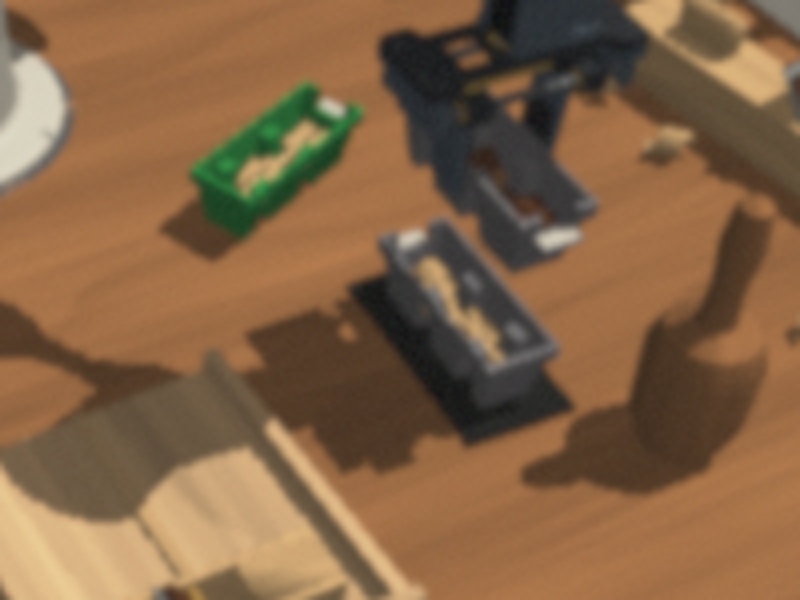

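The pictures show the plug bin held level above the dowel bin, which is centred on the black mat. Its card is at the far end (398,115 in the wrist view), so it is a half turn from the dowel bin. Next I'll refine the x offsets of both bins within the grip.

```bash
python3 - <<'E'
from h import *
for n in('w4','w7'): crop(n,170,50,340,120,4.5,n+'z')
E
```

```text
(no output)
```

View pics/w4z.png

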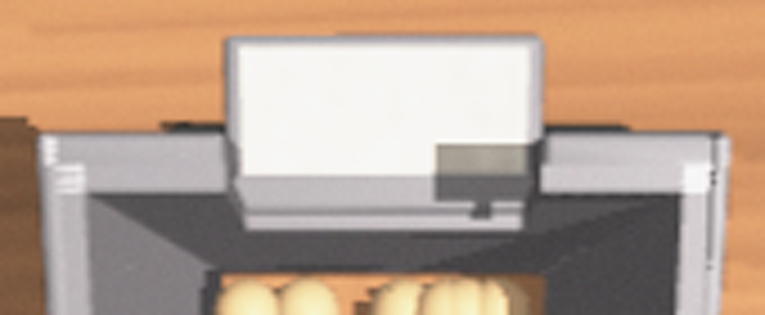

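View pics/w7z.png

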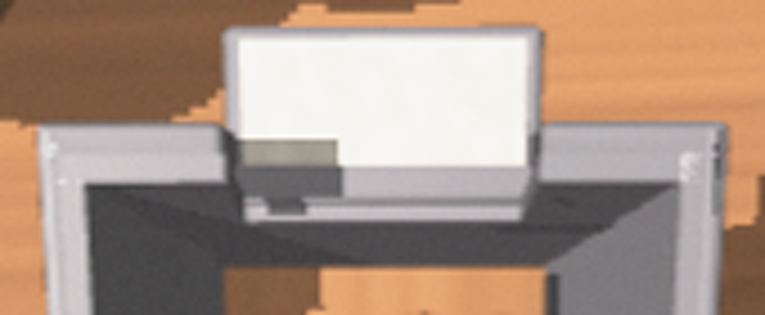

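```bash
python3 - <<'E'
from h import *
for n,V in(('w4',133),('w7',124)):
    c=load(n); o=c['obs']; 
    for U in(60,700):
        X=px2w(c,170+(U+.5)/4.5-.5,50+(V+.5)/4.5-.5,o['ee_pos'][2]+.0262)
        print(n,(Rq(o['tcp_rot']).T@(X-o['ee_pos'])).round(4))
E
```

```text
w4 [ 0.0837 -0.0304 -0.0261]
w4 [ 0.0838  0.0297 -0.0262]
w7 [ 0.0877 -0.0303 -0.0262]
w7 [ 0.0877  0.0296 -0.0262]
```

```bash
python3 - <<'E'
from h import *
for n in('w2','w4','w5','w7'):
    c=load(n); o=c['obs']; print(n,o['ee_pos'],Rq(o['tcp_rot'])[:,2].round(4),o['t'],c['vertical_fov'],abs(o['qd']).max().round(3)); print(np.array(c['hand_eye'])[:3,3].round(4), c['cy'])
E
```

```text
w2 [ 0.63409563 -0.02102084  0.34775803] [ 6.e-04 -1.e-04 -1.e+00] 2.45 61.59702699179087 0.005
[ 7.350e-02  1.000e-04 -1.701e-01] 193.3033751086499
w4 [0.48688041 0.28002581 0.16504232] [-6.e-04 -5.e-04 -1.e+00] 6.55 61.59702699179087 0.004
[ 7.350e-02  1.000e-04 -1.701e-01] 193.3033751086499
w5 [0.4874863  0.28249334 0.21146869] [ 0.0058  0.0026 -1.    ] 8.975 61.59702699179087 0.067
[ 7.350e-02  1.000e-04 -1.701e-01] 193.3033751086499
w7 [0.48799168 0.27832006 0.19026645] [ 3.e-04  0.e+00 -1.e+00] 15.75 61.59702699179087 0.005
[ 7.650e-02 -1.000e-04 -1.701e-01] 193.3033751086499
```

Request:
{"api": "jog_arm", "payload": {
  "increments": [
    [[0, 0, 0], [-0.06, -0.05, 0.3], 60],
    [[0, 0, 0], [-0.06, -0.05, 0.6], 60],
    [[0, 0, 0], [-0.06, -0.05, 0.6], 60],
    [[0, 0, 0], [-0.06, -0.05, 0.6], 60]
  ]
}}

```text
t: 16.3
ee_pos: [0.4846, 0.2823, 0.1547]
tcp_rot: [-0.0, 1.0, -0.02, 0.0]
force: [0.6, 0.6, -3.8]
width: 0.719
```

```bash
python3 -c "
from h import *
inc(.4844,.2814,.092,-92.24)"
```

```text
t 16.3 pos [0.4846 0.2823 0.1547] az -92.26 tilt [0.0008 0.0003] q [ 0.42  0.47  1.58 -0.    1.09  2.03] F [ 0.6  0.6 -3.8] w 65.6
turn [-0.002 -0.004 -0.002] shift [-0.003  0.015  1.045]
```

Request:
{"api": "jog_arm", "payload": {
  "increments": [
    [[0, 0, 0], [0, 0.01, 0.4], 60],
    [[0, 0, 0], [0, 0.01, 0.7], 60],
    [[0, 0, 0], [0, 0.01, 0.9], 60],
    [[0, 0, 0], [0, 0.01, 1.0], 60],
    [[0, 0, 0], [0, 0.01, 1.04], 60]
  ]
}}

```text
t: 16.92
ee_pos: [0.4843, 0.2818, 0.0918]
tcp_rot: [-0.0, 1.0, -0.02, 0.0]
force: [0.9, -0.4, -2.9]
width: 0.723
```

Request:
{"api": "jog_arm", "payload": {
  "increments": [
    [[0, 0, 0], [0, 0, 0.02], 60],
    [[0, 0, 0], [0, 0, 0.04], 60],
    [[0, 0, 0], [0, 0, 0.04], 60]
  ]
}}

```text
t: 17.3
ee_pos: [0.4841, 0.2818, 0.0893]
tcp_rot: [-0.0, 1.0, -0.02, 0.0]
force: [-0.0, 0.0, -3.6]
width: 0.722
```

Request:
{"api": "jog_arm", "payload": {
  "increments": [
    [[0, 0, 0], [0, 0, 0.02], 60],
    [[0, 0, 0], [0, 0, 0.03], 60],
    [[0, 0, 0], [0, 0, 0.03], 60]
  ]
}}

```text
t: 17.68
ee_pos: [0.4843, 0.2819, 0.0884]
tcp_rot: [-0.0, 1.0, -0.02, 0.001]
force: [-4.6, -2.3, 14.6]
width: 0.722
```

Contact came exactly at ledge height. I'll release and lift.

Request:
{"api": "jog_arm", "payload": {
  "increments": [
    [[0, 0, 0], [0, 0, -0.02], 80],
    [[0, 0, 0], [0, 0, -0.02], 80],
    [[0, 0, 0], [0, 0, -0.02], 80]
  ]
}}

```text
t: 18.05
ee_pos: [0.4841, 0.2818, 0.0886]
tcp_rot: [-0.0, 1.0, -0.02, 0.0]
force: [0.1, 0.0, -0.4]
width: 0.876
```

Request:
{"api": "jog_arm", "payload": {
  "increments": [
    [[0, 0, 0], [0, 0, -0.4], 80],
    [[0, 0, 0], [0, 0, -1.2], 80],
    [[0, 0, 0], [0, 0, -2], 80],
    [[0, 0, 0], [0, 0, -2.8], 80],
    [[0, 0, 0], [0, 0, -2.8], 80]
  ]
}}

```text
t: 18.68
ee_pos: [0.4857, 0.2825, 0.2601]
tcp_rot: [-0.001, 1.0, -0.02, 0.003]
force: [-0.1, 0.9, -0.3]
width: 0.879
```

```bash
python3 -c "
from h import *
snap('scene','s2');c=snap('wrist','w8')
inc(.656,-.0327,.25,0)
crop('w8',0,0,512,384,1.56,'w8b')
crop('s2',220,100,420,250,4,'s2b')"
```

```text
t 18.77 pos [0.484  0.2817 0.2564] az -92.24 tilt [0.0003 0.0001] q [ 0.42  0.36  1.45 -0.    1.33  2.03] F [ 0.2  1.1 -0.3] w 80.1
turn [ 1.000e-03 -2.000e-03 -9.224e+00] shift [3.07  5.124 0.107]
```

View pics/w8b.png

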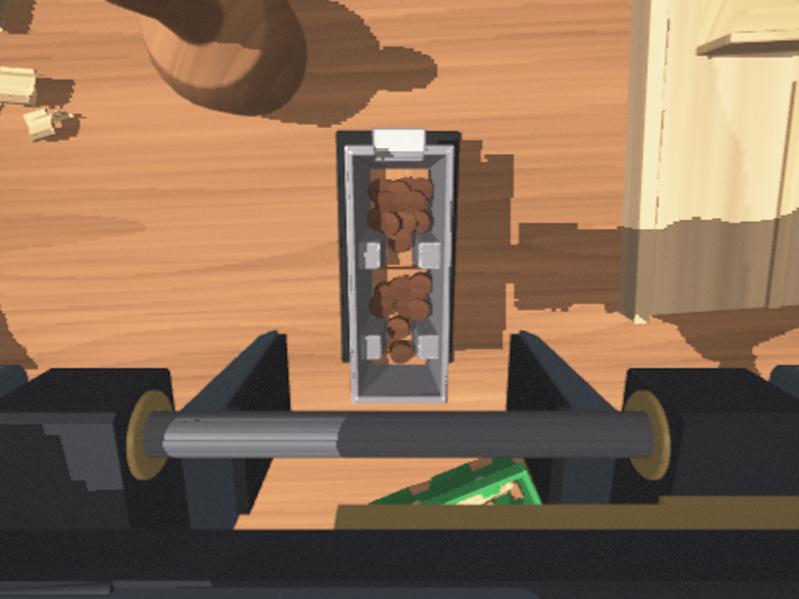

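View pics/s2b.png

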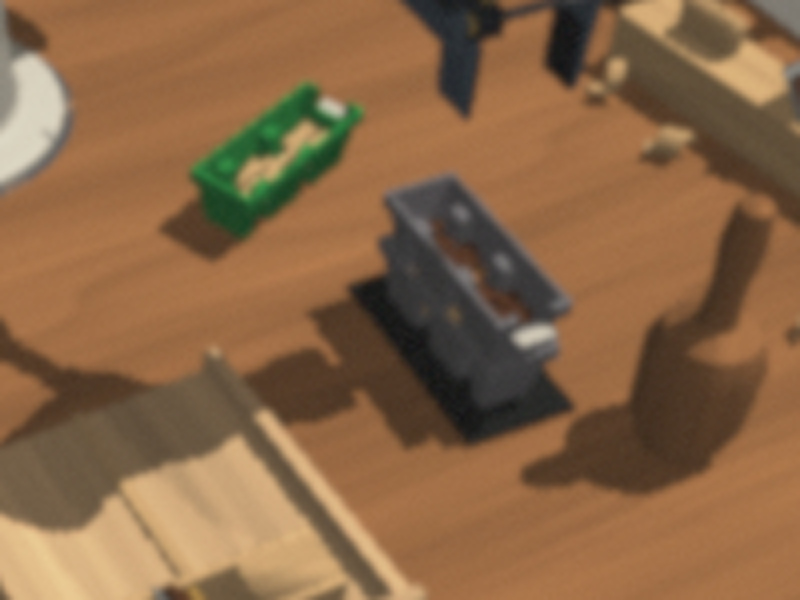

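Both pictures show the plug bin resting level on the dowel bin, its card to the back and the lower card to the front, both over the mat. Next is the plane.

Request:
{"api": "jog_arm", "payload": {
  "increments": [
    [[0, 0, -1], [0.4, 0.6, 0], 70],
    [[0, 0, -2], [0.8, 1.4, 0], 70],
    [[0, 0, -3], [1.2, 2.2, 0], 70],
    [[0, 0, -4], [1.7, 3, 0], 70],
    [[0, 0, -5], [2.2, 3.8, 0], 70]
  ]
}}

```text
t: 19.4
ee_pos: [0.6063, 0.0484, 0.2548]
tcp_rot: [-0.001, 0.914, 0.405, -0.001]
force: [0.7, 1.0, 0.8]
width: 0.774
```

```bash
python3 -c "
from h import *
inc(.6566,-.0327,.2,0.45)"
```

```text
t 19.4 pos [0.6063 0.0484 0.2548] az -42.16 tilt [-0.0027  0.0001] q [-0.02  0.44  1.33  0.    1.38  0.72] F [0.7 1.  0.8] w 70.6
turn [-0.015  0.005 -4.261] shift [-0.438  1.53   0.911]
```

Request:
{"api": "jog_arm", "payload": {
  "increments": [
    [[0, 0, -1], [-0.1, 0.4, 0.2], 72],
    [[0, 0, -2], [-0.2, 0.9, 0.4], 72],
    [[0, 0, -3], [-0.4, 1.3, 0.7], 72],
    [[0, 0, -4], [-0.44, 1.53, 0.9], 72],
    [[0, 0, -4.26], [-0.44, 1.53, 0.9], 72]
  ]
}}

```text
t: 20.02
ee_pos: [0.6552, -0.0323, 0.1992]
tcp_rot: [-0.002, 0.706, 0.709, -0.002]
force: [-0.3, 0.6, 0.4]
width: 0.789
```

Request:
{"api": "jog_arm", "payload": {
  "increments": [
    [[0, 0, 0], [0, 0, 0], 72],
    [[0, 0, 0], [0, 0, 0], 72]
  ]
}}

```text
t: 20.27
ee_pos: [0.6558, -0.0312, 0.2019]
tcp_rot: [-0.0, 0.707, 0.707, -0.0]
force: [-0.7, -0.3, 0.1]
width: 0.796
```

```bash
python3 -c "
from h import *
c=snap('wrist','w9');print(np.array(c['hand_eye'])[:3,3].round(4))
inc(.6566,-.0327,.018,0.45)
crop('w9',0,0,512,384,1.56,'w9b')"
```

```text
[ 0.0751  0.0015 -0.1701]
t 20.32 pos [ 0.656  -0.0312  0.2022] az 0.05 tilt [-0.0006  0.0001] q [-0.14  0.55  1.27  0.    1.32 -0.14] F [ 0.3  0.1 -0.1] w 72.2
turn [-0.004 -0.001 -0.04 ] shift [-0.025  0.012  3.07 ]
```

View pics/w9b.png

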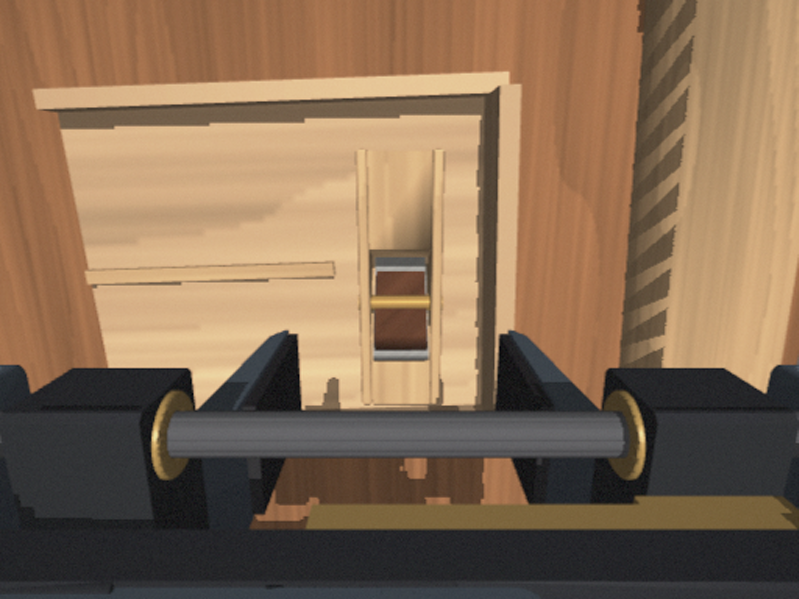

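The plane is centred between the fingers (sides at 358 and 443, ends at rows 150 and 405). I'll check its middle and then descend.

```bash
python3 - <<'E'
from h import *
import m
c=load('w9'); s=1.5606
C=[px2w(c,(u+.5)/s-.5,(v+.5)/s-.5,.056) for u,v in[(358,150),(443,149),(362,405),(440,405)]]
m.rep('plane',C); print(np.round(C,4))
E
```

```text
plane mid [ 0.6591 -0.033   0.056 ] len 0.1691 wid 0.0525 ang a -89.74 ang b-90 -89.61
[[ 0.6331  0.0513  0.056 ]
 [ 0.6843  0.0519  0.056 ]
 [ 0.6325 -0.1176  0.056 ]
 [ 0.6865 -0.1175  0.056 ]]
```

Request:
{"api": "jog_arm", "payload": {
  "increments": [
    [[0, 0, -0.04], [0, 0.01, 0.7], 72],
    [[0, 0, -0.04], [0, 0.01, 1.4], 72],
    [[0, 0, -0.04], [0, 0.01, 2], 72],
    [[0, 0, -0.04], [0, 0.01, 2.4], 72],
    [[0, 0, -0.04], [0, 0.01, 2.4], 72]
  ]
}}

```text
t: 20.95
ee_pos: [0.6556, -0.0311, 0.0571]
tcp_rot: [-0.001, 0.704, 0.71, -0.001]
force: [-0.5, 0.0, 0.9]
width: 0.792
```

```bash
python3 -c "
from h import *
inc(.6566,-.0327,.018,0.45)"
```

```text
t 20.95 pos [ 0.6556 -0.0311  0.0571] az 0.48 tilt [-0.0032  0.0004] q [-0.14  0.71  1.41 -0.    1.03 -0.15] F [-0.5  0.   0.9] w 72.2
turn [-0.018 -0.003  0.003] shift [-0.026  0.018  0.651]
```

Request:
{"api": "jog_arm", "payload": {
  "increments": [
    [[0, 0, 0], [-0.03, 0.02, 0.3], 72],
    [[0, 0, 0], [-0.03, 0.02, 0.55], 72],
    [[0, 0, 0], [-0.03, 0.02, 0.65], 72],
    [[0, 0, 0], [-0.03, 0.02, 0.65], 72],
    [[0, 0, 0], [-0.03, 0.02, 0.65], 72]
  ]
}}

```text
t: 21.58
ee_pos: [0.6584, -0.0333, 0.02]
tcp_rot: [0.0, 0.704, 0.71, 0.0]
force: [0.1, 0.4, 1.2]
width: 0.791
```

Request:
{"api": "jog_arm", "payload": {
  "increments": [
    [[0, 0, 0], [0, 0, 0], 48],
    [[0, 0, 0], [0, 0, 0], 48],
    [[0, 0, 0], [0, 0, 0], 48],
    [[0, 0, 0], [0, 0, 0], 48],
    [[0, 0, 0], [0, 0, 0], 48]
  ],
  "newtons": 40
}}

```text
t: 22.2
ee_pos: [0.6581, -0.0333, 0.0199]
tcp_rot: [0.0, 0.704, 0.71, 0.0]
force: [-2.1, 0.3, 6.1]
width: 0.586
```

```bash
python3 -c "
from h import *
inc(.6566,-.0327,.018,0.45)"
```

```text
t 22.2 pos [ 0.6581 -0.0333  0.0199] az 0.5 tilt [ 0.0001 -0.0001] q [-0.14  0.76  1.43 -0.    0.96 -0.15] F [-2.1  0.3  6.1] w 53.5
turn [0.001 0.    0.005] shift [ 0.01  -0.024  0.032]
```

```bash
python3 - <<'E'
from m import *
A=P(145,672,5,0,0,.011);B=P(463,657,5,0,0,.011);C=P(0,30,5,0,0,.011);D=P(383,60,5,0,0,.011)
print(A,B,C,D,'w',np.linalg.norm(A-B))
for d in(A-C,B-D): print(np.degrees(np.arctan2(d[1],d[0])))
print('b-90',np.degrees(np.arctan2(*(B-A)[1::-1]))-90)
d=B-D;d/=np.linalg.norm(d); print('tray mid',(A+B)/2-.106*d-[.0015,0,0])
E
python3 -c "
from h import *
crop('w1',0,110,100,250,5,'w1t')"
```

```text
[ 0.60527319 -0.37329838  0.011     ] [ 0.60069458 -0.27374264  0.011     ] [ 0.42691953 -0.38059078  0.011     ] [ 0.43454823 -0.27389118  0.011     ] w 0.09966097317002957
2.3413650029601656
0.051224265207048696
b-90 2.6331993900849966
tray mid [ 0.49548393 -0.32361528  0.011     ]
```

Request:
{"api": "jog_arm", "payload": {
  "increments": [
    [[0, 0, 0], [0, 0, -0.4], 48],
    [[0, 0, 0], [0, 0, -1], 48],
    [[0, 0, 0], [0, 0, -1.8], 48],
    [[0, 0, 0], [0, 0, -2.6], 48],
    [[0, 0, 0], [0, 0, -3.2], 48]
  ]
}}

```text
t: 22.82
ee_pos: [0.6581, -0.0332, 0.2134]
tcp_rot: [0.0, 0.704, 0.71, 0.0]
force: [1.4, -0.1, -5.4]
width: 0.589
```

```bash
python3 -c "
from h import *
inc(.49,-.2,.21,-90)"
```

```text
t 22.82 pos [ 0.6581 -0.0332  0.2134] az 0.5 tilt [ 0.001  -0.0001] q [-0.14  0.54  1.26  0.    1.34 -0.15] F [ 1.4 -0.1 -5.4] w 53.7
turn [ 5.00e-03 -4.00e-03  9.05e+00] shift [-2.755 -2.826  0.055]
```

Request:
{"api": "jog_arm", "payload": {
  "increments": [
    [[0, 0, 1], [-0.4, -0.5, -0.1], 48],
    [[0, 0, 2], [-1, -1.1, -0.2], 48],
    [[0, 0, 3], [-1.6, -1.7, -0.4], 48],
    [[0, 0, 4], [-2.2, -2.3, -0.6], 48],
    [[0, 0, 5], [-2.8, -2.9, -0.6], 48]
  ]
}}

```text
t: 23.45
ee_pos: [0.4845, -0.2038, 0.2482]
tcp_rot: [0.0, 0.939, 0.344, 0.0]
force: [-0.3, -1.0, -3.4]
width: 0.597
```

```bash
python3 -c "
from h import *
inc(.38,-.32,.25,-87.8)"
```

```text
t 23.45 pos [ 0.4845 -0.2038  0.2482] az -49.81 tilt [ 0.001  -0.0006] q [-0.51  0.32  1.54 -0.    1.28  0.36] F [-0.3 -1.  -3.4] w 54.5
turn [ 0.006 -0.004  3.799] shift [-2.581  0.355 -0.03 ]
```

Request:
{"api": "jog_arm", "payload": {
  "increments": [
    [[0, 0, 1], [-0.6, 0.1, 0], 48],
    [[0, 0, 2], [-1.2, 0.2, 0], 48],
    [[0, 0, 3], [-1.8, 0.3, 0], 48],
    [[0, 0, 3.8], [-2.4, 0.35, 0], 48],
    [[0, 0, 3.8], [-2.58, 0.35, 0], 48]
  ]
}}

```text
t: 24.08
ee_pos: [0.3801, -0.3202, 0.2474]
tcp_rot: [-0.0, 1.0, 0.02, -0.0]
force: [-0.1, -0.6, -4.3]
width: 0.589
```

Request:
{"api": "jog_arm", "payload": {
  "increments": [
    [[0, 0, 0], [0, 0, 0], 48],
    [[0, 0, 0], [0, 0, 0], 48],
    [[0, 0, 0], [0, 0, 0], 48]
  ]
}}

```text
t: 24.45
ee_pos: [0.382, -0.3186, 0.2475]
tcp_rot: [-0.0, 1.0, 0.023, -0.0]
force: [0.2, -0.1, -3.5]
width: 0.592
```

```bash
python3 -c "
from h import *
c=snap('wrist','w10');print(abs(c['obs']['qd']).max())
inc(.4955,-.3236,.1,-87.8)
crop('w10',0,0,512,384,1.56,'w10b')"
```

```text
0.0018381179270356056
t 24.5 pos [ 0.3819 -0.3187  0.2476] az -87.42 tilt [-0.      0.0001] q [-0.82  0.28  1.6   0.    1.26  0.71] F [ 0.3 -0.1 -4.1] w 54.2
turn [-0.001  0.     0.038] shift [1.887 0.167 2.459]
```

View pics/w10b.png

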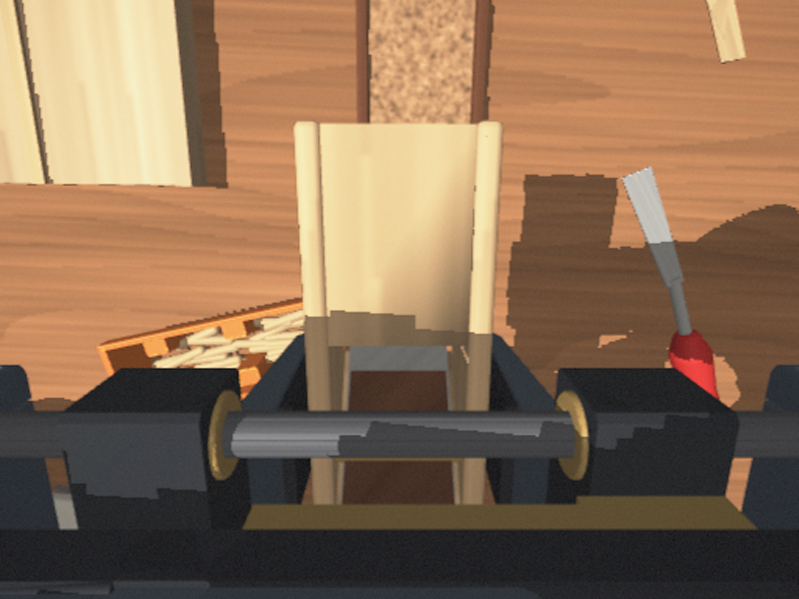

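The picture shows the plane held square, with the tray partly hidden ahead of it at (425,60). I'll step sideways and up to see the whole tray.

Request:
{"api": "jog_arm", "payload": {
  "increments": [
    [[0, 0, 0], [0.4, -0.5, -0.3], 48],
    [[0, 0, 0], [0.8, -1, -0.6], 48],
    [[0, 0, 0], [1.2, -1.6, -0.9], 48],
    [[0, 0, 0], [1.3, -2, -0.9], 48],
    [[0, 0, 0], [1.3, -2, -0.9], 48]
  ]
}}

```text
t: 25.12
ee_pos: [0.4546, -0.1942, 0.3017]
tcp_rot: [-0.0, 1.0, 0.023, 0.0]
force: [-0.5, 0.5, -3.6]
width: 0.591
```

Request:
{"api": "jog_arm", "payload": {
  "increments": [
    [[0, 0, 0], [0, 0, 0], 48],
    [[0, 0, 0], [0, 0, 0], 48],
    [[0, 0, 0], [0, 0, 0], 48]
  ]
}}

```text
t: 25.5
ee_pos: [0.454, -0.1965, 0.3015]
tcp_rot: [-0.0, 1.0, 0.021, -0.0]
force: [0.6, -0.8, -3.6]
width: 0.593
```

```bash
python3 -c "
from h import *
c=snap('wrist','w11');print(abs(c['obs']['qd']).max())
inc(.4955,-.3236,.1,-87.8)
crop('w11',300,0,512,300,2,'w11b')"
```

```text
0.0031066507818130603
t 25.55 pos [ 0.454  -0.1964  0.3015] az -87.54 tilt [-0.0002  0.0001] q [-0.53  0.23  1.52 -0.    1.39  1.  ] F [-0.6  0.4 -3.8] w 53.6
turn [-0.001  0.001  0.026] shift [0.601 2.148 3.358]
```

View pics/w11b.png

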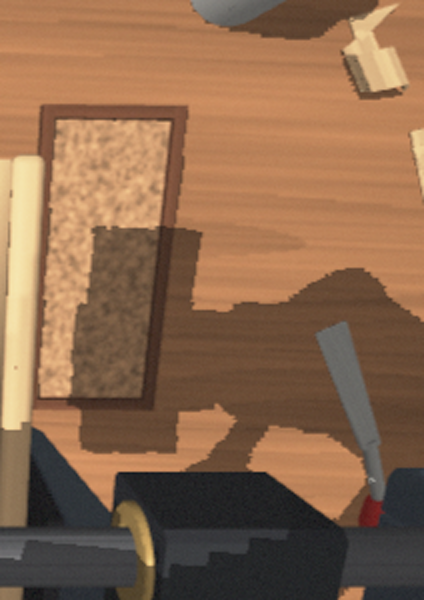

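```bash
python3 -c "
from h import *
crop('w11',300,40,410,215,3.4,'w11c')"
```

```text
(no output)
```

View pics/w11c.png

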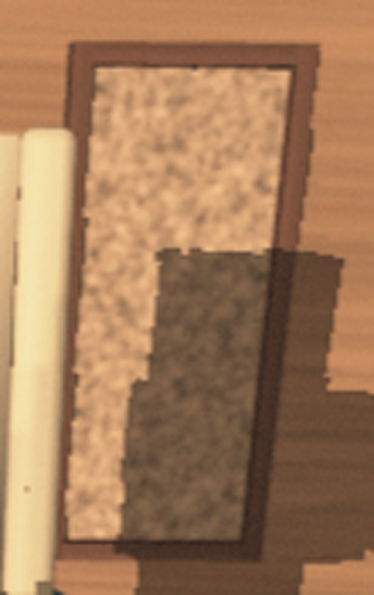

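```bash
python3 - <<'E'
from h import *
c=load('w11'); s=3.4
def P(U,V,z): return px2w(c,300+(U+.5)/s-.5,40+(V+.5)/s-.5,z)-[.0015,0,0]
# y edges: right lines at z .011, left z 0 ; x edges: far z .011, near z 0
yr=[P(319,44,.011),P(258,560,.011)]; yl=[P(70,43,0),P(58,558,0)]
xf=(P(319,44,.011)+P(70,43,.011))/2; xn=(P(258,560,0)+P(58,558,0))/2
print(np.round(yr,4),np.round(yl,4),xf,xn)
print('len',np.linalg.norm(xf-xn),'mid x',(xf+xn)/2,'mid y',np.mean(yr+yl,axis=0)[1])
for a in(yr,yl):
    d=a[0]-a[1];print(np.degrees(np.arctan2(d[1],d[0])))
# inner floor
C=[P(u,v,.006) for u,v in[(94,66),(294,68),(66,541),(242,543)]]
print(np.round(C,4),np.mean(C,axis=0))
E
```

```text
[[ 0.6032 -0.3741  0.011 ]
 [ 0.3928 -0.3804  0.011 ]] [[ 0.601  -0.2791  0.    ]
 [ 0.3866 -0.2946  0.    ]] [ 0.60129218 -0.32559573  0.011     ] [ 0.38810706 -0.33972686  0.        ]
len 0.21393594328830398 mid x [ 0.49469962 -0.33266129  0.0055    ] mid y -0.3320447932702849
1.7170179903222544
4.129957472223534
[[ 0.5921 -0.2883  0.006 ]
 [ 0.5949 -0.3675  0.006 ]
 [ 0.3965 -0.2961  0.006 ]
 [ 0.3989 -0.3742  0.006 ]] [ 0.49558906 -0.33154346  0.006     ]
```

```bash
python3 -c "
from h import *
inc(.4952,-.3318,.09,-87.9)"
```

```text
t 25.55 pos [ 0.454  -0.1964  0.3015] az -87.54 tilt [-0.0002  0.0001] q [-0.53  0.23  1.52 -0.    1.39  1.  ] F [-0.6  0.4 -3.8] w 53.6
turn [-0.001  0.001  0.036] shift [0.59  2.285 3.525]
```

Request:
{"api": "jog_arm", "payload": {
  "increments": [
    [[0, 0, 0.03], [0.3, 0.5, 0.2], 48],
    [[0, 0, 0.03], [0.5, 1.2, 0.6], 48],
    [[0, 0, 0.03], [0.59, 1.8, 1.3], 48],
    [[0, 0, 0.03], [0.59, 2.28, 2], 48],
    [[0, 0, 0.03], [0.59, 2.28, 2.7], 48]
  ]
}}

```text
t: 26.18
ee_pos: [0.4954, -0.3336, 0.138]
tcp_rot: [0.0, 1.0, 0.018, 0.0]
force: [-0.3, 0.2, -3.7]
width: 0.591
```

Request:
{"api": "jog_arm", "payload": {
  "increments": [
    [[0, 0, 0], [0, 0, 0.8], 48],
    [[0, 0, 0], [0, 0, 0.8], 48],
    [[0, 0, 0], [0, 0, 0.8], 48],
    [[0, 0, 0], [0, 0, 0.8], 48]
  ]
}}

```text
t: 26.68
ee_pos: [0.4965, -0.3319, 0.0937]
tcp_rot: [0.001, 1.0, 0.019, 0.001]
force: [0.2, -0.4, -3.6]
width: 0.591
```

```bash
python3 -c "
from h import *
snap('wrist','w12')
inc(.4952,-.3318,.0165,-87.9)
crop('w12',0,0,512,384,1.56,'w12b')"
```

```text
t 26.73 pos [ 0.4964 -0.3318  0.0935] az -87.79 tilt [ 0.0024 -0.0019] q [-0.69  0.59  1.55  0.    1.    0.84] F [-0.2 -0.9 -4. ] w 53.9
turn [ 0.012 -0.013  0.011] shift [-0.023 -0.003  1.284]
```

View pics/w12b.png

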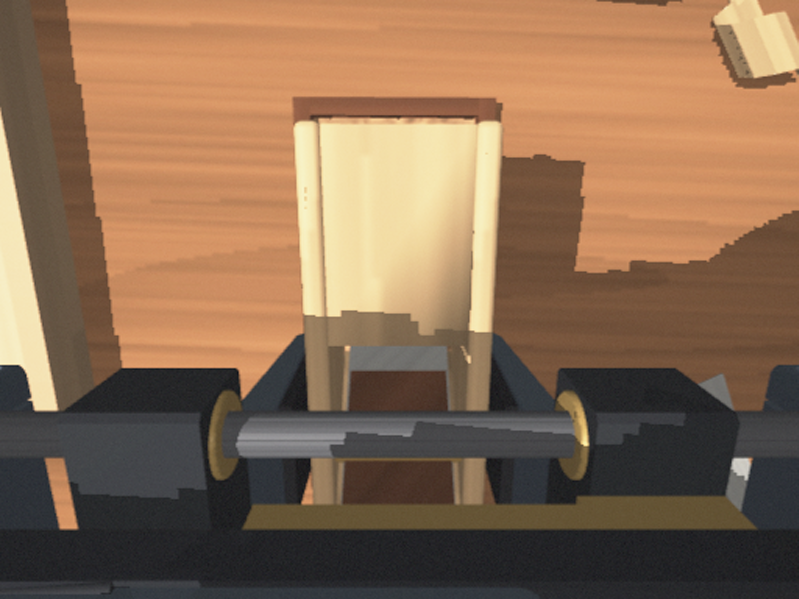

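The plane hangs centred over the tray, whose far lip (293 to 500) frames the plane's sides (296 to 501). The finger tips will stay about 3 mm above the lips. I'll lower it.

Request:
{"api": "jog_arm", "payload": {
  "increments": [
    [[0, 0, 0], [-0.02, 0, 0.4], 48],
    [[0, 0, 0], [-0.02, 0, 0.8], 48],
    [[0, 0, 0], [-0.02, 0, 1.1], 48],
    [[0, 0, 0], [-0.02, 0, 1.25], 48],
    [[0, 0, 0], [-0.02, 0, 1.25], 48]
  ]
}}

```text
t: 27.35
ee_pos: [0.4943, -0.3311, 0.0165]
tcp_rot: [-0.0, 1.0, 0.019, -0.0]
force: [0.1, -0.4, -3.8]
width: 0.589
```

Request:
{"api": "jog_arm", "payload": {
  "increments": [
    [[0, 0, 0], [0, 0, 0], 48],
    [[0, 0, 0], [0, 0, 0], 48]
  ]
}}

```text
t: 27.6
ee_pos: [0.4946, -0.3314, 0.0173]
tcp_rot: [0.0, 1.0, 0.019, 0.0]
force: [-0.9, -0.4, -3.6]
width: 0.587
```

```bash
python3 -c "
from h import *
inc(.4952,-.3318,.0142,-87.9)"
```

```text
t 27.6 pos [ 0.4946 -0.3314  0.0173] az -87.8 tilt [ 0.0008 -0.0007] q [-0.69  0.7   1.6  -0.    0.84  0.84] F [-0.9 -0.4 -3.6] w 53.5
turn [ 0.004 -0.005  0.01 ] shift [0.009 0.007 0.051]
```

Request:
{"api": "jog_arm", "payload": {
  "increments": [
    [[0, 0, 0], [0, 0, 0.02], 48],
    [[0, 0, 0], [0, 0, 0.04], 48],
    [[0, 0, 0], [0, 0, 0.05], 48],
    [[0, 0, 0], [0, 0, 0.05], 48]
  ]
}}

```text
t: 28.1
ee_pos: [0.4943, -0.3311, 0.0138]
tcp_rot: [-0.0, 1.0, 0.019, 0.0]
force: [-2.3, 1.6, 4.5]
width: 0.587
```

Request:
{"api": "jog_arm", "payload": {
  "increments": [
    [[0, 0, 0], [0, 0, -0.01], 62],
    [[0, 0, 0], [0, 0, -0.01], 66],
    [[0, 0, 0], [0, 0, -0.02], 66]
  ]
}}

```text
t: 28.48
ee_pos: [0.4943, -0.3312, 0.0148]
tcp_rot: [0.0, 1.0, 0.019, 0.0]
force: [-0.3, -0.2, -0.5]
width: 0.725
```

Request:
{"api": "jog_arm", "payload": {
  "increments": [
    [[0, 0, 0], [0, 0, -0.5], 70],
    [[0, 0, 0], [0, 0, -1.3], 80],
    [[0, 0, 0], [0, 0, -2.1], 80],
    [[0, 0, 0], [0, 0, -3], 80],
    [[0, 0, 0], [0, 0, -3.6], 80]
  ]
}}

```text
t: 29.1
ee_pos: [0.4946, -0.3314, 0.2335]
tcp_rot: [0.001, 1.0, 0.019, 0.001]
force: [-0.7, -0.5, -0.4]
width: 0.879
```

```bash
python3 -c "
from h import *
snap('wrist','w13')
inc(.4843,.2819,.24,-92.24)
crop('w13',0,0,512,384,1.56,'w13b')"
```

```text
t 29.15 pos [ 0.4959 -0.3325  0.2376] az -87.8 tilt [ 0.0058 -0.0048] q [-0.69  0.43  1.39 -0.    1.31  0.84] F [ 1.3 -1.   6.6] w 79.8
turn [ 0.028 -0.034  0.444] shift [  0.201 -10.239  -0.091]
```

View pics/w13b.png

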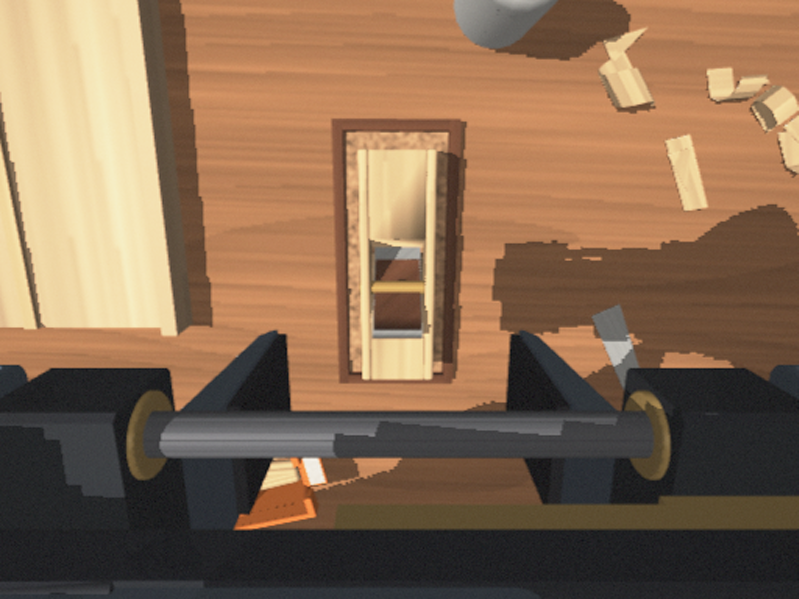

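The plane lies sole down and lengthwise in the tray. I'll check its offset in that picture.

```bash
python3 - <<'E'
from h import *
import m
c=load('w13'); s=1.5606
f=lambda L,z:[px2w(c,(u+.5)/s-.5,(v+.5)/s-.5,z) for u,v in L]
m.rep('plane',f([(358,150),(437,150),(361,380),(433,379)],.05))
m.rep('trayout',f([(332,120),(465,120),(340,383),(455,382)],.009))
E
```

```text
plane mid [ 0.4966 -0.3314  0.05  ] len 0.1674 wid 0.054 ang a -177.92 ang b-90 -177.36
trayout mid [ 0.4973 -0.332   0.009 ] len 0.2109 wid 0.0982 ang a -177.99 ang b-90 -177.52
```

Request:
{"api": "jog_arm", "payload": {
  "increments": [
    [[0, 0, 0.1], [0.1, -0.7, -0.1], 80],
    [[0, 0, 0.2], [0.1, -1.7, -0.1], 80],
    [[0, 0, 0.3], [0.2, -2.7, -0.2], 80],
    [[0, 0, 0.44], [0.2, -3.7, -0.2], 80],
    [[0, 0, 0.44], [0.2, -4.7, -0.2], 80]
  ]
}}

```text
t: 29.78
ee_pos: [0.4951, -0.0471, 0.2428]
tcp_rot: [0.0, 1.0, -0.02, 0.0]
force: [-0.1, 0.6, 0.5]
width: 0.879
```

```bash
python3 -c "
from h import *
inc(.4843,.2819,.25,-92.24)"
```

```text
t 29.77 pos [ 0.4951 -0.0471  0.2428] az -92.24 tilt [ 0.0003 -0.    ] q [-0.21  0.28  1.61  0.    1.25  1.39] F [-0.1  0.6  0.5] w 80.1
turn [ 0.    -0.002  0.   ] shift [-0.394 -5.472 -0.121]
```

The plane is within 1 mm and 0.1° of the tray's middle. Next, the upper (plug) bin.

Request:
{"api": "jog_arm", "payload": {
  "increments": [
    [[0, 0, 0], [-0.1, -1, 0], 80],
    [[0, 0, 0], [-0.2, -2, 0], 80],
    [[0, 0, 0], [-0.3, -3, 0], 80],
    [[0, 0, 0], [-0.39, -4, 0], 80],
    [[0, 0, 0], [-0.39, -5, 0], 80]
  ]
}}

```text
t: 30.4
ee_pos: [0.483, 0.2538, 0.2428]
tcp_rot: [0.0, 1.0, -0.019, 0.0]
force: [0.3, -0.5, -0.1]
width: 0.878
```

Request:
{"api": "jog_arm", "payload": {
  "increments": [
    [[0, 0, 0], [0, -0.5, 0.5], 80],
    [[0, 0, 0], [0, -0.5, 1], 80],
    [[0, 0, 0], [0, -0.5, 1], 80],
    [[0, 0, 0], [0, -0.5, 1], 80]
  ]
}}

```text
t: 30.9
ee_pos: [0.4852, 0.2816, 0.1838]
tcp_rot: [-0.0, 1.0, -0.019, 0.0]
force: [-0.3, -0.1, -0.2]
width: 0.88
```

```bash
python3 -c "
from h import *
snap('wrist','w14')
inc(.4843,.2819,.0889,-92.24)
crop('w14',0,0,512,384,1.56,'w14b')"
```

```text
t 30.95 pos [0.4854 0.2817 0.1841] az -92.24 tilt [0.0016 0.0007] q [ 0.42  0.44  1.54 -0.    1.16  2.03] F [0.4 0.1 0.3] w 80.2
turn [-0.004 -0.009  0.   ] shift [-0.021 -0.002  1.586]
```

View pics/w14b.png

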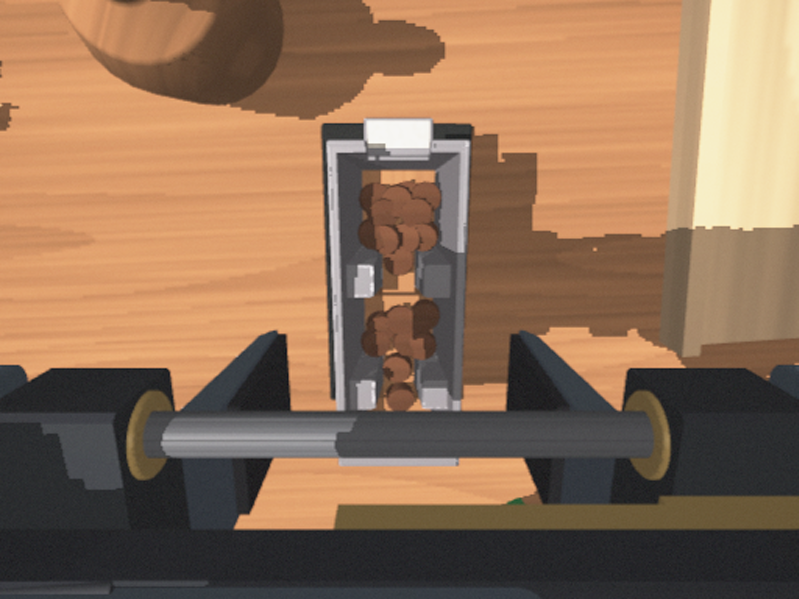

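The stack is undisturbed, with the plug bin centred between the fingers (rims at 325 and 468). I'll descend and grip.

Request:
{"api": "jog_arm", "payload": {
  "increments": [
    [[0, 0, 0], [-0.02, 0, 0.5], 80],
    [[0, 0, 0], [-0.02, 0, 1], 80],
    [[0, 0, 0], [-0.02, 0, 1.4], 80],
    [[0, 0, 0], [-0.02, 0, 1.59], 80],
    [[0, 0, 0], [-0.02, 0, 1.59], 80]
  ]
}}

```text
t: 31.58
ee_pos: [0.4838, 0.2817, 0.0878]
tcp_rot: [-0.0, 1.0, -0.019, 0.0]
force: [-1.0, -0.1, 0.4]
width: 0.876
```

Request:
{"api": "jog_arm", "payload": {
  "increments": [
    [[0, 0, 0], [0, 0, 0], 80],
    [[0, 0, 0], [0, 0, 0], 80]
  ]
}}

```text
t: 31.82
ee_pos: [0.484, 0.282, 0.0883]
tcp_rot: [-0.0, 1.0, -0.019, 0.001]
force: [-0.2, -0.1, 0.5]
width: 0.877
```

```bash
python3 -c "
from h import *
inc(.4843,.2819,.0889,-92.24)"
```

```text
t 31.82 pos [0.484  0.282  0.0883] az -92.2 tilt [0.0014 0.0006] q [ 0.42  0.56  1.64 -0.    0.94  2.03] F [-0.2 -0.1  0.5] w 80.0
turn [-0.004 -0.008  0.004] shift [ 0.005  0.002 -0.01 ]
```

Request:
{"api": "jog_arm", "payload": {
  "increments": [
    [[0, 0, 0], [0, 0, 0], 60],
    [[0, 0, 0], [0, 0, 0], 60],
    [[0, 0, 0], [0, 0, 0], 60],
    [[0, 0, 0], [0, 0, 0], 60]
  ],
  "newtons": 35
}}

```text
t: 32.33
ee_pos: [0.4836, 0.2818, 0.0877]
tcp_rot: [-0.0, 1.0, -0.019, 0.0]
force: [-1.2, -1.3, 5.2]
width: 0.721
```

```bash
python3 -c "
from h import *
inc(.4843,.2819,.22,-92.24)"
```

```text
t 32.33 pos [0.4836 0.2818 0.0877] az -92.2 tilt [0.0003 0.0001] q [ 0.42  0.56  1.65 -0.    0.94  2.03] F [-1.2 -1.3  5.2] w 65.8
turn [-0.    -0.002  0.004] shift [ 1.200e-02 -2.000e-03 -2.206e+00]
```

Request:
{"api": "jog_arm", "payload": {
  "increments": [
    [[0, 0, 0], [0, 0, -0.2], 60],
    [[0, 0, 0], [0, 0, -0.6], 60],
    [[0, 0, 0], [0, 0, -1.2], 60],
    [[0, 0, 0], [0, 0, -1.8], 60],
    [[0, 0, 0], [0, 0, -2.3], 60]
  ]
}}

```text
t: 32.95
ee_pos: [0.4834, 0.2818, 0.2273]
tcp_rot: [-0.0, 1.0, -0.019, 0.0]
force: [-0.4, 1.0, -3.8]
width: 0.725
```

Request:
{"api": "jog_arm", "payload": {
  "increments": [
    [[0, 0, 0], [0.2, 0.6, 0], 60],
    [[0, 0, 0], [0.4, 1.4, 0], 60],
    [[0, 0, 0], [0.6, 2.4, 0], 60],
    [[0, 0, 0], [0.8, 3.4, 0], 60],
    [[0, 0, -1], [1, 4.3, 0], 60]
  ]
}}

```text
t: 33.58
ee_pos: [0.533, 0.0224, 0.226]
tcp_rot: [0.0, 0.998, 0.065, 0.0]
force: [1.0, -0.3, -4.1]
width: 0.722
```

```bash
python3 -c "
from h import *
inc(.5349,-.0794,.22,94.05,-1)"
```

```text
t 33.58 pos [0.533  0.0224 0.226 ] az -82.57 tilt [ 0.0001 -0.    ] q [-0.07  0.35  1.55 -0.    1.23  1.37] F [ 1.  -0.3 -4.1] w 65.8
turn [ 1.0000e-03  0.0000e+00 -1.7662e+01] shift [-0.189  1.686  0.1  ]
```

Request:
{"api": "jog_arm", "payload": {
  "increments": [
    [[0, 0, -1], [0, 0, 0], 60],
    [[0, 0, -2], [0, 0, 0], 60],
    [[0, 0, -3], [0, 0, 0], 60],
    [[0, 0, -4], [0, 0, 0], 60],
    [[0, 0, -5], [0, 0, 0], 60]
  ]
}}

```text
t: 34.2
ee_pos: [0.5329, 0.0245, 0.2258]
tcp_rot: [-0.0, 0.876, 0.482, -0.0]
force: [-0.2, 0.4, -3.4]
width: 0.724
```

Request:
{"api": "jog_arm", "payload": {
  "increments": [
    [[0, 0, -1], [0, 0, 0], 60],
    [[0, 0, -2], [0, 0, 0], 60],
    [[0, 0, -3], [0, 0, 0], 60],
    [[0, 0, -4], [0, 0, 0], 60],
    [[0, 0, -5], [0, 0, 0], 60]
  ]
}}

```text
t: 34.83
ee_pos: [0.5329, 0.0245, 0.2258]
tcp_rot: [-0.0, 0.59, 0.807, -0.0]
force: [0.2, -0.5, -4.4]
width: 0.723
```

Request:
{"api": "jog_arm", "payload": {
  "increments": [
    [[0, 0, -1], [0, 0, 0], 60],
    [[0, 0, -2], [0, 0, 0], 60],
    [[0, 0, -3], [0, 0, 0], 60],
    [[0, 0, -4], [0, 0, 0], 60],
    [[0, 0, -5], [0, 0, 0], 60]
  ]
}}

```text
t: 35.45
ee_pos: [0.5329, 0.0245, 0.2258]
tcp_rot: [-0.0, 0.194, 0.981, 0.0]
force: [-0.2, 0.3, -3.9]
width: 0.721
```

```bash
python3 -c "
from h import *
inc(.5355,-.0794,.17,94.05,-1)"
```

```text
t 35.45 pos [0.5329 0.0245 0.2258] az 67.63 tilt [-0.0003  0.0001] q [-0.07  0.35  1.55  0.    1.23 -1.25] F [-0.2  0.3 -3.9] w 65.7
turn [ 0.000e+00 -2.000e-03 -2.642e+00] shift [-0.7   -1.585  0.93 ]
```

Request:
{"api": "jog_arm", "payload": {
  "increments": [
    [[0, 0, -1], [-0.2, -0.4, 0.1], 60],
    [[0, 0, -2], [-0.4, -0.9, 0.3], 60],
    [[0, 0, -2.64], [-0.6, -1.4, 0.6], 60],
    [[0, 0, -2.64], [-0.7, -1.58, 0.9], 60],
    [[0, 0, -2.64], [-0.7, -1.58, 0.9], 60]
  ]
}}

```text
t: 36.08
ee_pos: [0.5345, -0.0797, 0.1707]
tcp_rot: [-0.001, -0.032, 1.0, 0.0]
force: [0.2, 0.6, -3.4]
width: 0.72
```

Request:
{"api": "jog_arm", "payload": {
  "increments": [
    [[0, 0, 0], [0, 0, 0], 60],
    [[0, 0, 0], [0, 0, 0], 60]
  ]
}}

```text
t: 36.33
ee_pos: [0.5357, -0.0786, 0.1722]
tcp_rot: [0.001, -0.033, 0.999, -0.0]
force: [0.6, 0.1, -2.6]
width: 0.724
```

```bash
python3 -c "
from h import *
snap('wrist','w15')
inc(.5355,-.0794,.050,94.05)
crop('w15',0,0,512,384,1.56,'w15b')"
```

```text
t 36.38 pos [ 0.5357 -0.0787  0.1722] az 93.75 tilt [ 0.0011 -0.0002] q [-0.26  0.42  1.61  0.    1.11 -1.89] F [ 0.5  1.2 -4.1] w 65.8
turn [-0.002  0.006 -0.03 ] shift [ 0.006 -0.011  2.036]
```

View pics/w15b.png

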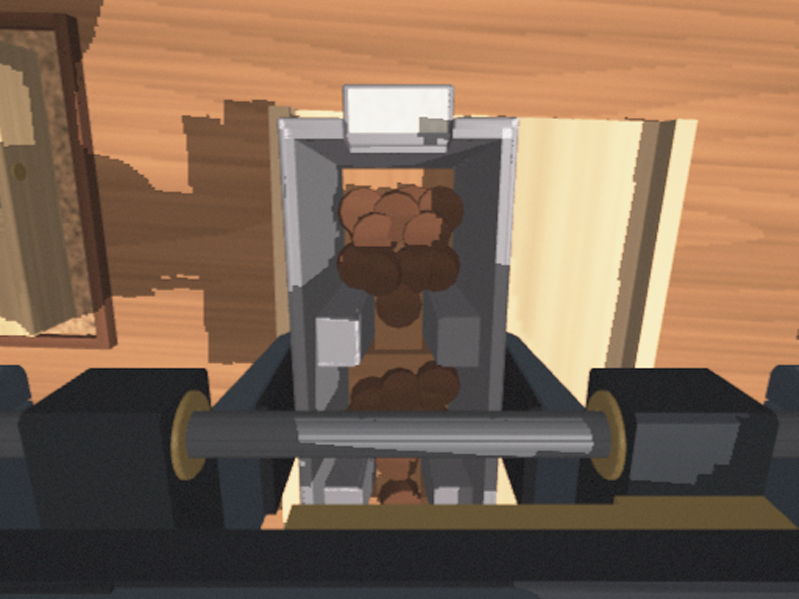

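The plug bin's card faces the robot again and the bin is level in the grip. I'll lower it.

Request:
{"api": "jog_arm", "payload": {
  "increments": [
    [[0, 0, -0.03], [0, -0.01, 0.6], 60],
    [[0, 0, -0.03], [0, -0.01, 1.2], 60],
    [[0, 0, -0.03], [0, -0.01, 1.7], 60],
    [[0, 0, -0.03], [0, -0.01, 1.95], 60],
    [[0, 0, -0.03], [0, -0.01, 1.98], 60]
  ]
}}

```text
t: 37.0
ee_pos: [0.5354, -0.0796, 0.0524]
tcp_rot: [-0.0, -0.035, 0.999, 0.0]
force: [-0.2, -0.3, -2.8]
width: 0.723
```

Request:
{"api": "jog_arm", "payload": {
  "increments": [
    [[0, 0, 0], [0, 0, 0], 60],
    [[0, 0, 0], [0, 0, 0], 60]
  ]
}}

```text
t: 37.25
ee_pos: [0.5361, -0.08, 0.0536]
tcp_rot: [0.001, -0.035, 0.999, -0.0]
force: [0.1, -0.2, -3.9]
width: 0.723
```

```bash
python3 -c "
from h import *
inc(.5358,-.0794,.0475,94.05)"
```

```text
t 37.25 pos [ 0.5361 -0.08    0.0536] az 94.0 tilt [ 0.0016 -0.0004] q [-0.26  0.59  1.72 -0.    0.83 -1.9 ] F [ 0.1 -0.2 -3.9] w 65.9
turn [-0.003  0.009 -0.005] shift [0.004 0.01  0.101]
```

Request:
{"api": "jog_arm", "payload": {
  "increments": [
    [[0, 0, 0], [0, 0.01, 0.05], 60],
    [[0, 0, 0], [0, 0.01, 0.1], 60],
    [[0, 0, 0], [0, 0.01, 0.11], 60],
    [[0, 0, 0], [0, 0.01, 0.11], 60]
  ]
}}

```text
t: 37.75
ee_pos: [0.5353, -0.0792, 0.0459]
tcp_rot: [-0.0, -0.035, 0.999, 0.0]
force: [0.4, -0.8, -3.0]
width: 0.721
```

Request:
{"api": "jog_arm", "payload": {
  "increments": [
    [[0, 0, 0], [0, 0, 0.015], 60],
    [[0, 0, 0], [0, 0, 0.02], 60],
    [[0, 0, 0], [0, 0, 0.02], 60]
  ]
}}

```text
t: 38.12
ee_pos: [0.5354, -0.0792, 0.0456]
tcp_rot: [0.0, -0.035, 0.999, -0.0]
force: [-4.7, 1.4, 14.3]
width: 0.72
```

Contact. I'll release and lift.

Request:
{"api": "jog_arm", "payload": {
  "increments": [
    [[0, 0, 0], [0, 0, -0.015], 80],
    [[0, 0, 0], [0, 0, -0.02], 80],
    [[0, 0, 0], [0, 0, -0.02], 80]
  ]
}}

```text
t: 38.5
ee_pos: [0.5355, -0.0792, 0.046]
tcp_rot: [0.0, -0.035, 0.999, -0.0]
force: [0.4, 0.3, -0.7]
width: 0.879
```

Request:
{"api": "jog_arm", "payload": {
  "increments": [
    [[0, 0, 0], [0, 0, -0.4], 80],
    [[0, 0, 0], [0, 0, -1.2], 80],
    [[0, 0, 0], [0, 0, -2], 80],
    [[0, 0, 0], [0, 0, -2.6], 80],
    [[0, 0, 0], [0, 0, -2.6], 80]
  ]
}}

```text
t: 39.12
ee_pos: [0.5368, -0.0796, 0.2045]
tcp_rot: [0.002, -0.035, 0.999, -0.001]
force: [0.8, -0.6, -0.1]
width: 0.879
```

```bash
python3 -c "
from h import *
snap('wrist','w16')
inc(.4860,.2819,.2,87.76)
crop('w16',0,0,512,384,1.56,'w16b')"
```

```text
t 39.17 pos [ 0.5358 -0.0793  0.2027] az 94.0 tilt [ 0.002  -0.0006] q [-0.26  0.39  1.57 -0.    1.18 -1.9 ] F [-0.1  0.3 -1. ] w 79.8
turn [-0.003  0.012  0.624] shift [0.408 6.064 0.041]
```

View pics/w16b.png

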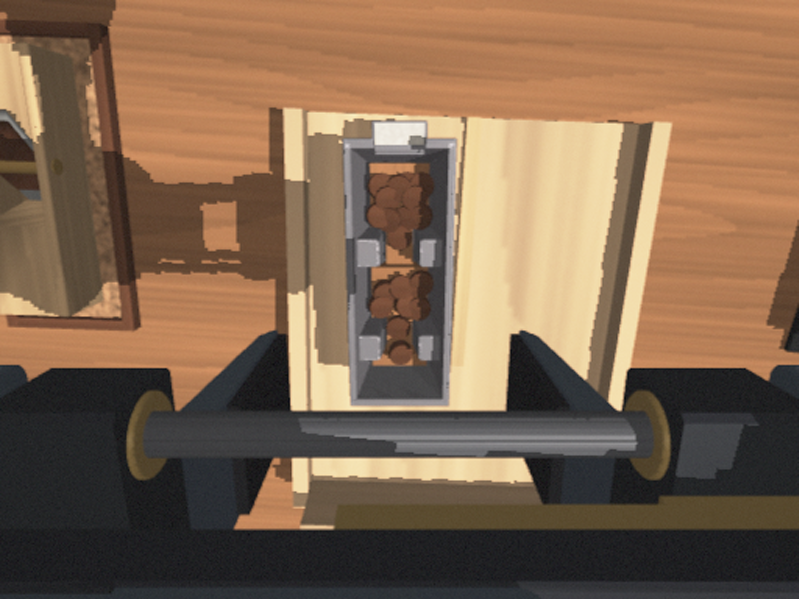

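The plug bin is back in the till, upright, with its card to the front at (400,135). Next, the dowel bin.

Request:
{"api": "jog_arm", "payload": {
  "increments": [
    [[0, 0, 0.1], [0.1, 1, 0], 80],
    [[0, 0, 0.2], [0.2, 2, 0], 80],
    [[0, 0, 0.4], [0.3, 3, 0], 80],
    [[0, 0, 0.62], [0.4, 4, 0], 80],
    [[0, 0, 0.62], [0.4, 5, 0], 80]
  ]
}}

```text
t: 39.8
ee_pos: [0.4891, 0.22, 0.2006]
tcp_rot: [-0.001, 0.019, 1.0, -0.0]
force: [1.7, -0.6, 0.3]
width: 0.874
```

```bash
python3 -c "
from h import *
inc(.4858,.2819,.13,87.76)"
```

```text
t 39.8 pos [0.4891 0.22   0.2006] az 87.77 tilt [-0.0022 -0.0008] q [ 0.31  0.38  1.58 -0.    1.18 -1.22] F [ 1.7 -0.6  0.3] w 79.7
turn [-0.005 -0.013  0.001] shift [0.092 1.029 1.176]
```

Request:
{"api": "jog_arm", "payload": {
  "increments": [
    [[0, 0, 0], [0.09, 0.5, 0.2], 80],
    [[0, 0, 0], [0.09, 0.98, 0.5], 80],
    [[0, 0, 0], [0.09, 0.98, 0.5], 80],
    [[0, 0, 0], [0.09, 0.98, 0.5], 80]
  ]
}}

```text
t: 40.3
ee_pos: [0.487, 0.2768, 0.1712]
tcp_rot: [-0.001, 0.019, 1.0, -0.0]
force: [0.7, -0.1, -0.3]
width: 0.876
```

```bash
python3 -c "
from h import *
snap('wrist','w17')
inc(.4858,.2819,.0405,87.76)
crop('w17',0,0,512,384,1.56,'w17b')"
```

```text
t 40.35 pos [0.4872 0.2766 0.1717] az 87.78 tilt [-0.0007 -0.0005] q [ 0.41  0.45  1.56 -0.    1.13 -1.12] F [-0.   0.2  0.6] w 80.4
turn [-0.003 -0.004  0.002] shift [0.026 0.088 2.187]
```

View pics/w17b.png

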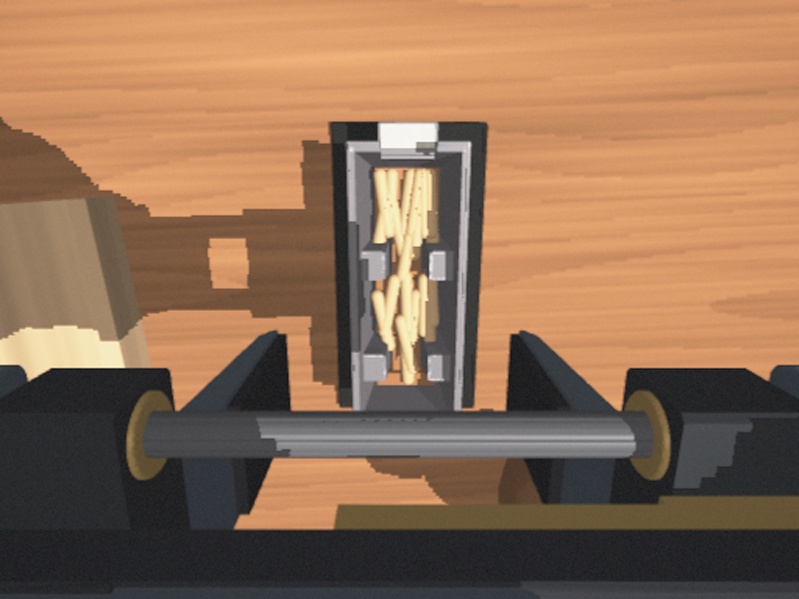

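The dowel bin stands unmoved on the mat. It shows about 5 mm to the right in the view, which matches the remaining shift.

Request:
{"api": "jog_arm", "payload": {
  "increments": [
    [[0, 0, 0], [0.03, 0.08, 0.5], 80],
    [[0, 0, 0], [0.03, 0.08, 1], 80],
    [[0, 0, 0], [0.03, 0.08, 1.6], 80],
    [[0, 0, 0], [0.03, 0.08, 2], 80],
    [[0, 0, 0], [0.03, 0.08, 2.18], 80]
  ]
}}

```text
t: 40.98
ee_pos: [0.4856, 0.2813, 0.0404]
tcp_rot: [-0.001, 0.02, 1.0, -0.0]
force: [0.5, -0.5, 0.2]
width: 0.876
```

Request:
{"api": "jog_arm", "payload": {
  "increments": [
    [[0, 0, 0], [0, 0, 0], 80],
    [[0, 0, 0], [0, 0, 0], 80],
    [[0, 0, 0], [0, 0, 0], 80]
  ]
}}

```text
t: 41.35
ee_pos: [0.4862, 0.2824, 0.0421]
tcp_rot: [0.001, 0.019, 1.0, 0.0]
force: [-0.0, -0.3, 0.1]
width: 0.875
```

```bash
python3 -c "
from h import *
inc(.4858,.2819,.0400,87.76)"
```

```text
t 41.35 pos [0.4862 0.2824 0.0421] az 87.8 tilt [0.0013 0.0006] q [ 0.42  0.63  1.67  0.    0.84 -1.11] F [-0.  -0.3  0.1] w 79.8
turn [0.004 0.008 0.004] shift [ 0.007 -0.009  0.035]
```

Request:
{"api": "jog_arm", "payload": {
  "increments": [
    [[0, 0, 0], [0.01, -0.01, 0.035], 60],
    [[0, 0, 0], [0.01, -0.01, 0.035], 60],
    [[0, 0, 0], [0.01, -0.01, 0.035], 60],
    [[0, 0, 0], [0.01, -0.01, 0.035], 60]
  ]
}}

```text
t: 41.85
ee_pos: [0.485, 0.2816, 0.0391]
tcp_rot: [-0.0, 0.019, 1.0, -0.0]
force: [-1.5, -0.7, 2.3]
width: 0.715
```

```bash
python3 -c "
from h import *
inc(.4858,.2819,.0400,87.76)"
```

```text
t 41.85 pos [0.485  0.2816 0.0391] az 87.8 tilt [-0.0002 -0.0001] q [ 0.42  0.63  1.68  0.    0.83 -1.11] F [-1.5 -0.7  2.3] w 65.2
turn [-0.    -0.001  0.004] shift [-0.013  0.005 -0.015]
```

Request:
{"api": "jog_arm", "payload": {
  "increments": [
    [[0, 0, 0], [0, 0, -0.4], 60],
    [[0, 0, 0], [0, 0, -0.9], 60],
    [[0, 0, 0], [0, 0, -1.5], 60],
    [[0, 0, 0], [0, 0, -2.1], 60],
    [[0, 0, 0], [0, 0, -2.2], 60]
  ]
}}

```text
t: 42.48
ee_pos: [0.4861, 0.2821, 0.1731]
tcp_rot: [0.002, 0.019, 1.0, 0.001]
force: [0.4, 0.1, -2.6]
width: 0.719
```

```bash
python3 -c "
from h import *
inc(.5257,.0150,.17,92.46)"
```

```text
t 42.48 pos [0.4861 0.2821 0.1731] az 87.81 tilt [0.0033 0.0014] q [ 0.42  0.45  1.56 -0.    1.13 -1.11] F [ 0.4  0.1 -2.6] w 65.5
turn [ 0.008  0.019 -0.465] shift [-0.83  -4.423  0.047]
```

Request:
{"api": "jog_arm", "payload": {
  "increments": [
    [[0, 0, -0.1], [-0.2, -0.7, 0], 60],
    [[0, 0, -0.2], [-0.4, -1.5, 0], 60],
    [[0, 0, -0.3], [-0.6, -2.4, 0], 60],
    [[0, 0, -0.46], [-0.8, -3.3, 0], 60],
    [[0, 0, -0.46], [-0.82, -4, 0], 60]
  ]
}}

```text
t: 43.1
ee_pos: [0.525, 0.0378, 0.1699]
tcp_rot: [-0.001, -0.021, 1.0, -0.0]
force: [0.9, 0.9, -2.8]
width: 0.72
```

Request:
{"api": "jog_arm", "payload": {
  "increments": [
    [[0, 0, 0], [0, -0.4, 0], 60],
    [[0, 0, 0], [0, -0.4, 0], 60],
    [[0, 0, 0], [0, -0.4, 0], 60]
  ]
}}

```text
t: 43.48
ee_pos: [0.5257, 0.0163, 0.1704]
tcp_rot: [-0.001, -0.021, 1.0, 0.0]
force: [-0.2, 0.4, -1.8]
width: 0.722
```

```bash
python3 -c "
from h import *
inc(.5248,.0150,.052,92.46)"
```

```text
t 43.48 pos [0.5257 0.0163 0.1704] az 92.39 tilt [-0.0012  0.0003] q [-0.08  0.41  1.64  0.    1.09 -1.7 ] F [-0.2  0.4 -1.8] w 65.9
turn [ 0.002 -0.007 -0.007] shift [ 0.013 -0.022  1.973]
```

Request:
{"api": "jog_arm", "payload": {
  "increments": [
    [[0, 0, 0], [0.01, -0.02, 0.5], 60],
    [[0, 0, 0], [0.01, -0.02, 1.1], 60],
    [[0, 0, 0], [0.01, -0.02, 1.6], 60],
    [[0, 0, 0], [0.01, -0.02, 1.9], 60],
    [[0, 0, 0], [0.01, -0.02, 1.96], 60]
  ]
}}

```text
t: 44.1
ee_pos: [0.5247, 0.0157, 0.0523]
tcp_rot: [-0.001, -0.022, 1.0, 0.0]
force: [0.1, -0.3, -1.7]
width: 0.727
```

Request:
{"api": "jog_arm", "payload": {
  "increments": [
    [[0, 0, 0], [0, 0, 0], 60],
    [[0, 0, 0], [0, 0, 0], 60]
  ]
}}

```text
t: 44.35
ee_pos: [0.526, 0.0149, 0.0543]
tcp_rot: [0.001, -0.021, 1.0, -0.0]
force: [0.1, -0.4, -2.1]
width: 0.72
```

```bash
python3 -c "
from h import *
inc(.5248,.0150,.0465,92.46)"
```

```text
t 44.35 pos [0.526  0.0149 0.0543] az 92.42 tilt [ 0.0013 -0.0001] q [-0.09  0.58  1.75  0.    0.81 -1.7 ] F [ 0.1 -0.4 -2.1] w 65.7
turn [-0.001  0.007 -0.004] shift [0.021 0.002 0.129]
```

Request:
{"api": "jog_arm", "payload": {
  "increments": [
    [[0, 0, 0], [0.01, 0, 0.06], 60],
    [[0, 0, 0], [0.01, 0, 0.12], 60],
    [[0, 0, 0], [0.01, 0, 0.13], 60],
    [[0, 0, 0], [0.01, 0, 0.13], 60]
  ]
}}

```text
t: 44.85
ee_pos: [0.5249, 0.0147, 0.0456]
tcp_rot: [-0.0, -0.021, 1.0, 0.0]
force: [0.2, -0.2, -2.4]
width: 0.721
```

Request:
{"api": "jog_arm", "payload": {
  "increments": [
    [[0, 0, 0], [0, 0, 0.015], 60],
    [[0, 0, 0], [0, 0, 0.02], 60],
    [[0, 0, 0], [0, 0, 0.02], 60]
  ]
}}

```text
t: 45.22
ee_pos: [0.525, 0.0147, 0.0451]
tcp_rot: [0.0, -0.021, 1.0, -0.0]
force: [-2.9, 0.2, 11.1]
width: 0.721
```

Contact. I'll release, lift, and go back to the w2 viewpoint to compare.

Request:
{"api": "jog_arm", "payload": {
  "increments": [
    [[0, 0, 0], [0, 0, -0.01], 80],
    [[0, 0, 0], [0, 0, -0.02], 80],
    [[0, 0, 0], [0, 0, -0.02], 80]
  ]
}}

```text
t: 45.6
ee_pos: [0.525, 0.0147, 0.0457]
tcp_rot: [0.0, -0.021, 1.0, -0.0]
force: [0.2, 0.1, 0.8]
width: 0.874
```

Request:
{"api": "jog_arm", "payload": {
  "increments": [
    [[0, 0, 0], [0, 0, -0.4], 80],
    [[0, 0, 0], [0, 0, -1.2], 80],
    [[0, 0, 0], [0, 0, -2], 80],
    [[0, 0, 0], [0, 0, -3], 80],
    [[0, 0, 0], [0, 0, -4], 80]
  ]
}}

```text
t: 46.22
ee_pos: [0.5245, 0.0147, 0.2876]
tcp_rot: [-0.0, -0.021, 1.0, 0.0]
force: [1.5, -1.2, -0.4]
width: 0.872
```

```bash
python3 -c "
from h import *
inc(.634,-.021,.3477,89.95)"
```

```text
t 46.23 pos [0.5245 0.0147 0.2876] az 92.4 tilt [-0.0001  0.    ] q [-0.09  0.28  1.48  0.    1.38 -1.7 ] F [ 1.5 -1.2 -0.4] w 79.5
turn [ 0.    -0.001  0.245] shift [-1.798 -0.672 -1.001]
```

Request:
{"api": "jog_arm", "payload": {
  "increments": [
    [[0, 0, 0.24], [-0.6, -0.3, -0.5], 80],
    [[0, 0, 0.24], [-1.2, -0.6, -1], 80],
    [[0, 0, 0.24], [-1.8, -0.67, -1], 80],
    [[0, 0, 0.24], [-1.8, -0.67, -1], 80],
    [[0, 0, 0.24], [-1.8, -0.67, -1], 80]
  ]
}}

```text
t: 46.85
ee_pos: [0.6339, -0.0208, 0.3452]
tcp_rot: [-0.001, -0.0, 1.0, 0.0]
force: [-1.1, 1.0, -0.7]
width: 0.878
```

Request:
{"api": "jog_arm", "payload": {
  "increments": [
    [[0, 0, 0], [0, 0, 0], 80],
    [[0, 0, 0], [0, 0, 0], 80],
    [[0, 0, 0], [0, 0, 0], 80]
  ]
}}

```text
t: 47.22
ee_pos: [0.6343, -0.0209, 0.3459]
tcp_rot: [0.0, -0.0, 1.0, -0.0]
force: [-0.6, 0.2, 0.8]
width: 0.88
```

```bash
python3 -c "
from h import *
snap('wrist','w18'); snap('scene','s3')
inc(.634,-.021,.3477,89.95)
crop('w18',165,0,325,150,5,'w18c')
crop('s3',0,0,512,384,1.56,'s3b')"
```

```text
t 47.33 pos [ 0.6344 -0.0209  0.3458] az 90.0 tilt [ 0.0001 -0.    ] q [-0.13  0.42  1.11 -0.    1.61 -1.7 ] F [-0.2 -0.3  0.1] w 79.9
turn [-0.     0.001  0.005] shift [ 0.007 -0.002 -0.031]
```

View pics/w18c.png

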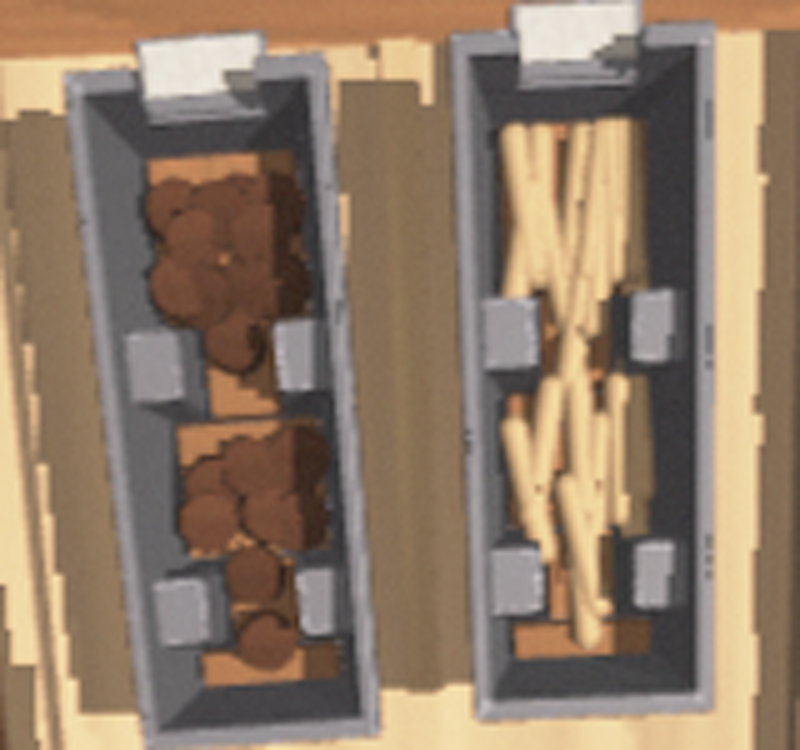

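View pics/s3b.png

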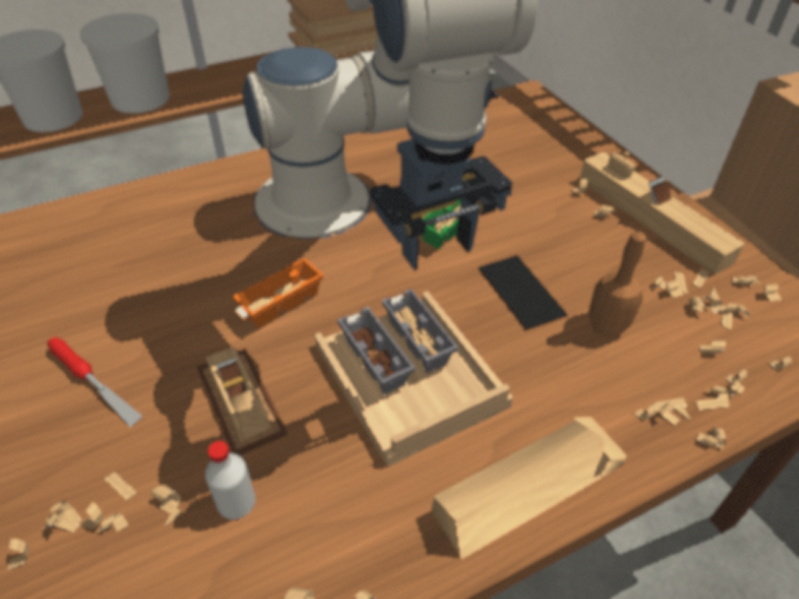

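The bins match the starting picture to within about a pixel (dowel corners (453,37) and (712,708), plug corners (68,77) and (379,733)). The plane is in its tray, the mallet and glue are untouched, and the gripper is clear of everything. I'll hand the job in.

```bash
python3 -c "
from h import *
print(manip.finish_job())"
```

```text
the job is handed in; nothing more can be done
None
```

The job is done and handed in at about 47 s. I stacked both bins on the mat, the plug bin a half turn round and resting on the dowel bin's ledges. I then laid the plane in its tray and put each bin back in the till with its front to the robot.

- **Stack:** the plug bin touched down exactly at ledge height (tool at 88.4 mm, as worked out), and both pictures taken then showed it level on the mat.
- **Plane:** it lies sole down and lengthwise, within about 1 mm and 0.1° of the tray's middle.
- **Bins put back:** seen again from the same viewpoint, both match the starting picture to about a pixel, roughly 1 mm.
- **Forces and bystanders:** the highest contact force I read was about 15 N when setting a bin down. The mallet and the glue were not touched.
- **One disagreement:** the wrist camera's calibration was off by about 1.5 mm along x, and the error changed sign with the wrist's half turn. I corrected for it before stacking.

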